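# Release a lens barrel from a ratchet clamp

## Task

Free the lens barrel from the ratchet clamp: lift the holding pawl right over so that it stays up off the wheel, then turn the ratchet wheel back by its crank handle until the jaw is fully open. Lay the barrel gently in the two vees of the empty rest, and lower the pawl back down onto the wheel, leaving the jaw open and the mug, the jar and the screwdriver where they are.

Things in the scene. Friction and masses are not known exactly. Their poses are not given: they have to be found in the camera images.
- clamp: Ratchet clamp fixed to the bench: grey plate 12 mm thick, spanning x -120..110, y -143..118 mm in this frame; origin at bench height, z up. In this frame the clamped barrel lies along x on two vees, axis at y = 75, height 85 mm; the flat toothed wheel's vertical axis is at x 0, y -60. A rack and pinion under the wheel tie the hooked jaw to it.
- wheel_centre (a point): Point on the vertical axis of the ratchet wheel (steel, 120 mm diameter, lying flat), at the height of the tips of its upward-pointing saw teeth, 58 mm above the bench. The toothed ring spans 44 to 60 mm from the axis; 14 teeth.
- wheel (a joint): Ratchet wheel angle, rad: 0 = jaw closed (start); grows as the wheel turns backwards, clockwise seen from above, to a stop at 1.35 = jaw fully open (it moves away from the barrel 22 mm per rad, 30 mm in all). The lowered pawl blocks backward turning. The wheel stays where it is left; it takes about 3 N at the handle.
- crank_grip (a point): Grip point of the crank handle: upright black round handle, 18 mm diameter, standing on the wheel 45 mm from its axis, from 69 to 115 mm above the bench; this point is on the handle's axis, 100 mm up, and moves with the wheel. At wheel angle 0 it stands 70 deg counter-clockwise (from above) from the clamp's +x direction, seen from the wheel axis.
- pawl_hinge (a point): Point on the pawl's horizontal hinge axis, in the mid-plane of its arm, 75 mm above the bench (clamp frame x = -80, y = -115 mm). The axis is parallel to the clamp's y axis. The hinge cheeks reach 12 mm to either side and up to 87 mm above the bench.
- pawl (a joint): Pawl angle, rad: 0 = down between two teeth (start), arm level, pointing along the clamp's +x from its hinge; grows as it is lifted, to a stop at 2.1, leaning back past upright. Only gravity works on it: past about 1.65 it falls back to that stop and stays; below about 1.4 it falls down onto the wheel. Standing on a tooth tip it reads about 0.1.
- pawl_bar (a point): Grip point on the pawl's side bar: steel round bar, 12 mm diameter, parallel to the hinge, sticking 60 mm out from the arm's tip end towards the clamp's -y, free all round. The point is 40 mm from the arm's mid-plane (the free end is at 65 mm; the arm is 10 mm wide), 62 mm from the hinge axis, 78 mm above the bench with the pawl down; it moves on an arc about the hinge.
- barrel: Black lens barrel, 200 mm long: plain tube 40 mm in diameter for the middle 164 mm, an 18 mm long end ring at each end (48 mm diameter at +x, 44 mm at -x). 0.25 to 0.5 kg, balanced near mid-length. Origin on its axis at mid-length, x along the axis. At mid-length it is free on both sides for fingers from above, down to the jaw's foot 36 mm above the bench.
- jaw_lip (a point): Midway between the jaw's two hooks, at their inner edge, 111 mm above the bench. The hooks stand 50 mm either side of the barrel's middle along its axis, 16 mm wide, up to 115 mm above the bench; closed, they reach over the barrel to its centre line; open, they are 30 mm back and the barrel lifts straight up.
- rest: Open rest bolted to the bench: a grey plate 180 x 90 x 12 mm with two vee saddles, 120 mm apart along its x, 16 mm wide, their tops 65 mm above the bench. Origin on the underside, at bench height; x along the place of the barrel.
- rest_seat (a point): Where the barrel's middle belongs in the rest: on the axis of a barrel lying in both vees, midway between them, 70 mm above the bench. Either way round is good.
- mug: Bystander: steel mug, 72 mm across, 100 mm tall. Origin under its middle; the handle points to its +y.
- jar: Bystander: amber glass jar, 56 mm across, 85 mm tall. Origin under its middle.
- screwdriver: Bystander: screwdriver lying on the bench. Origin under its middle.
Mind the look-alikes: they are no part of the job. Of the things shaped like the barrel, the black one is meant.

How it is judged:
By the outcome, as a careful person would: the job done as asked, in the order asked, and still so for the second after the job is handed in, with the robot touching nothing.
It also fails if it takes over 72 s, if anything falls off the work surface, if the arm or the gripper's body presses on something with over 40 N, if the wrist force passes 120 N, or if a joint passes its speed limit or range.

## Robot

A 6-joint arm with a two-finger parallel gripper is mounted at the origin on the work surface. World frame = base frame: x ahead of the robot, y to its left, z up, the work surface at z = 0. Lengths are in m, angles in rad, forces in N, time in s.
With the tool pointing down it reaches from about 0.375 to 0.75 m from the base axis. Payload 9 kg.
Tool frame: the origin (TCP) lies on the centre line of the jaws, within the pads' length; the fingertips stand 14 mm ahead of it and the grasp point (between the pads) lies 5 mm behind it; z points along the fingers, y is the direction in which the jaws open and shut (so a half turn about z gives the same grasp; the last joint's range is limited). The gripper opens to 85 mm and grips with 20 to 120 N. Pads are 22 mm wide; open, the fingers measure 114 mm over their backs; the gripper's body (76 mm by 85 mm) begins 54 mm behind the grasp point. The pads swing forward as they close: fully open they stand 13 mm farther back than shut.
Start: joints at [-1.435, 0.104, 0.097, 1.564, 0, 1.353], TCP at [0.208, -0.563, 0.245] pointing down, gripper open.
Joint ranges: [-2.99, 2.99], [-0.84, 1.86], [-1.1, 1.16], [-1.84, 2.11], [-1.51, 1.56], [-3.14, 3.14]. Speed limits (rad/s): [2.22, 2.22, 2.57, 3.14, 3.14, 3.14].

## Interface

Orientations are given as a rotation vector (axis times angle).
In Python, from station import * gives the robot as it stands.
- The arm moves only by the tool play_rows, never from a script. Its argument "targets" is a list that holds one entry, the list of rows, each a list of 5 numbers: the shift along the tool's x, y, z in cm, then the turn about the tool's z in rad, then the closure, from 0 (fully open) to 1 (shut). In form: [[[x, y, z, twist, gripper], ...]]. A call has 1 to 20 rows; each row shifts and turns the commanded pose from where the row before left it, along the tool's axes as they then stand; what a row does not reach is not made up. A row lasts 1/12 s, in which the tool goes at most 41.7 mm and 7.16 degrees, less where a joint would pass 70% of its speed; a pose out of reach is approached as far as the arm can. A call is refused whole if a number of a shift passes 4.17 or a number of a turn 0.125, either way. A call with a gripper value outside its range is refused whole. The fingers move at their own pace and stop on an object; "squeeze" is the grip in N (left out, the last holds). Time passes only in rows, so rows that do not move let the fingers close. It gives the time, the measured TCP pose, the force and the opening at its end, in the units of the state.
- state(): the state, without advancing time (a new reading comes with each control period).
- read_camera(name): name is "scene" or "top" or "wrist"; returns the picture (420x560x3 uint8, red, green, blue); there is no depth.
- calibration(name): a dict with "fx", "fy", "cx", "cy" (pixels), "rvec" (rotation vector, rad) and "tvec" (3), from world to camera coordinates, as OpenCV has them. Camera axes: x right, y down, z forward; pixel columns grow to the right and rows downward; lengths in m; the calibration is good to about 2 mm. A picture is of the moment at which its call begins: read the wrist's pose just before it. calibration takes no time and is no camera call; for the wrist camera it gives the pose at the moment of the call.
- hand_in(): hands the job in, once; it reports no verdict.
The state is a dict: "clock": time; "joint_pos": joint angles; "qd": joint speeds; "joint_efforts": joint torques, N m; "eef_pos": TCP position; "tool_rot": TCP orientation; "force": force on the tool from outside, world axes, zero at the start; "ft_torque": the same for the moment, N m; "opening": finger opening in m.
Only numpy, scipy, OpenCV 4.12 (cv2) and the standard library are available. Lean on these libraries where they do the work, as an engineer would, in place of code of your own. Each camera call takes 0.05 s, during which the arm holds its last target.

## Working session

There is one attempt and no reset: what is moved stays moved. The work goes in short steps, Python scripts to look and compute and a tool call to move; the robot and the scene stay as the last step left them, time stands still between calls to the robot, and variables do not carry over. Pictures are saved under pics/ and viewed, and the job is handed in when it is done.

Besides the shell and the picture viewer there is one more tool, called after "Call:" by a JSON object that holds its "fn" and its "kwargs", one argument or row to a line. play_rows: Moves the arm, as the interface text tells. Its arguments: {"type":"object","properties":{"targets":{"type":"array","items":{"type":"array","items":{"type":"array","items":{"type":"number"}}}},"squeeze":{"type":"number"}},"required":["targets"]}

```bash
ls; mkdir -p pics; python3 - <<'E'
from station import *
import cv2
for n in ("scene","top"):
    im=read_camera(n); cv2.imwrite(f"pics/{n}0.png",im[:,:,::-1])
    print(n,calibration(n))
print(state())
E
```

```text
pics
scene {'fx': 511.69791852761017, 'fy': 511.69791852761017, 'cx': 271.487086091286, 'cy': 205.72376439595, 'rvec': array([ 2.22600979,  0.99655391, -0.40877527]), 'tvec': array([-0.25377359, -0.29054417,  1.68696718])}
top {'fx': 380.82736208851924, 'fy': 380.82736208851924, 'cx': 277.905340459827, 'cy': 207.64681319534995, 'rvec': array([ 2.14016064, -2.15534422,  0.1760695 ]), 'tvec': array([-0.09919716,  0.54807954,  1.00119767])}
{'clock': 0.1, 'joint_pos': array([-1.43470615e+00,  1.04644119e-01,  9.65239633e-02,  1.56392249e+00,
       -9.68494150e-06,  1.35307913e+00]), 'qd': array([ 3.28706551e-04, -1.06758535e-03, -5.37807728e-04,  1.33977303e-05,
       -9.72980121e-05, -2.00309801e-03]), 'joint_efforts': array([ 5.70621502e-03, -5.58207393e+01,  5.04719925e+01,  1.29397202e-02,
       -2.17996303e-04, -1.35147019e-05]), 'eef_pos': array([ 0.20783787, -0.56253209,  0.24458473]), 'tool_rot': array([-3.09133655e+00, -5.52645906e-01, -6.46526694e-05]), 'force': array([-0.79301518,  0.44912364, -0.59019944]), 'ft_torque': array([ 0.0078495 , -0.01516548,  0.00385769]), 'opening': 0.08576898796787104}
```

View pics/scene0.png

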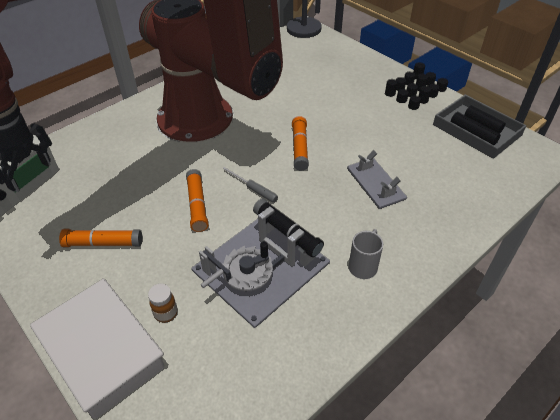

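View pics/top0.png

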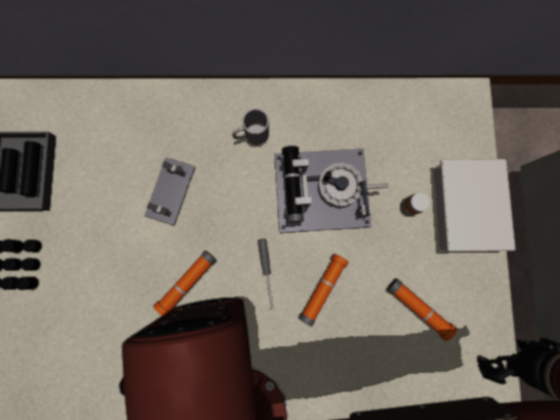

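```bash
cat > h.py <<'E'
import numpy as np, cv2
from scipy.spatial.transform import Rotation as R
def cal(c):
    K=np.array([[c['fx'],0,c['cx']],[0,c['fy'],c['cy']],[0,0,1.]])
    return K,R.from_rotvec(c['rvec']).as_matrix(),np.array(c['tvec'])
def ray(c,u,v):
    K,Rm,t=cal(c); d=Rm.T@np.linalg.inv(K)@np.array([u,v,1.]); return -Rm.T@t,d/np.linalg.norm(d)
def onz(c,u,v,z):
    o,d=ray(c,u,v); return o+d*(z-o[2])/d[2]
def tri(obs):
    A=np.zeros((3,3));b=np.zeros(3);L=[]
    for c,u,v in obs:
        o,d=ray(c,u,v);P=np.eye(3)-np.outer(d,d);A+=P;b+=P@o;L.append((P,o))
    x=np.linalg.solve(A,b); return x,[np.linalg.norm(P@(x-o))for P,o in L]
def proj(c,p):
    K,Rm,t=cal(c); q=K@(Rm@np.asarray(p,float)+t); return q[:2]/q[2]
E
python3 - <<'E'
import cv2
t=cv2.imread('pics/top0.png');s=cv2.imread('pics/scene0.png')
a=cv2.resize(t[130:250,260:400],None,fx=5,fy=5,interpolation=cv2.INTER_CUBIC); cv2.imwrite('pics/t1.png',a)
a=cv2.resize(s[190:330,180:340],None,fx=4.2,fy=4.2,interpolation=cv2.INTER_CUBIC); cv2.imwrite('pics/s1.png',a)
a=cv2.resize(t[145:235,130:210],None,fx=6,fy=6,interpolation=cv2.INTER_CUBIC); 
b=cv2.resize(s[140:215,335:415],None,fx=6,fy=6,interpolation=cv2.INTER_CUBIC); cv2.imwrite('pics/t2.png',a);cv2.imwrite('pics/s2.png',b)
E
```

```text
(no output)
```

View pics/t1.png

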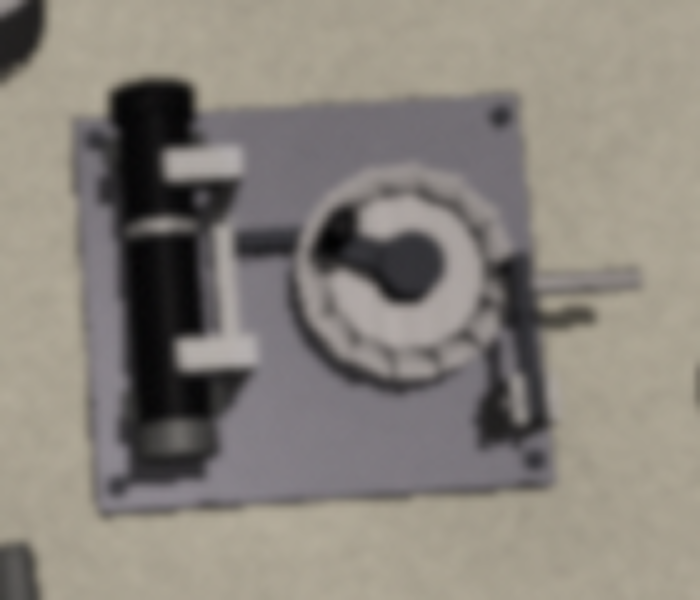

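View pics/s1.png

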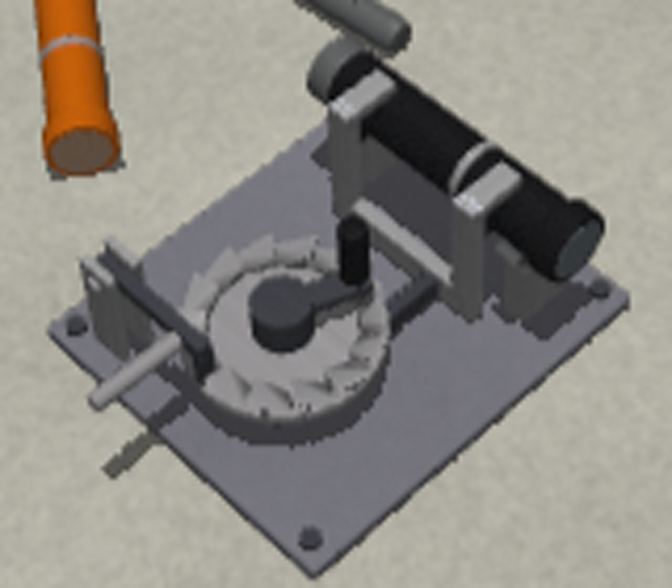

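View pics/t2.png

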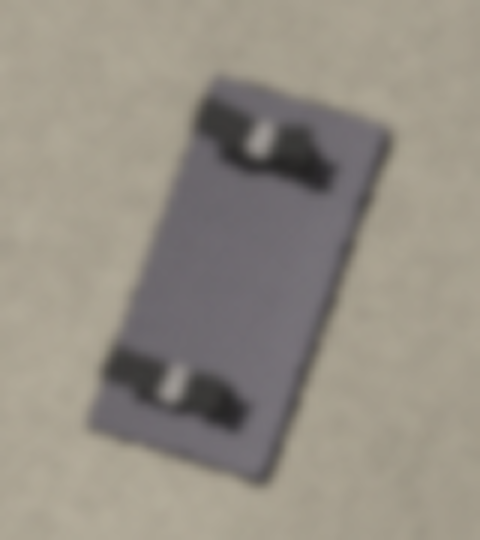

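View pics/s2.png

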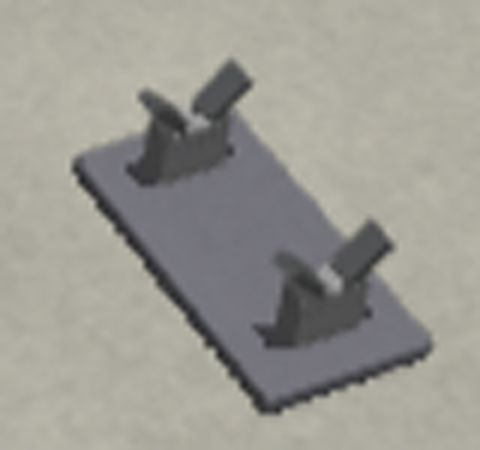

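```bash
cat > m1.py <<'E'
from station import *
from h import *
T=calibration('top');S=calibration('scene')
t1=lambda x,y:(T,(x+.5)/5-.5+260,(y+.5)/5-.5+130)
s1=lambda x,y:(S,(x+.5)/4.2-.5+180,(y+.5)/4.2-.5+190)
t2=lambda x,y:(T,(x+.5)/6-.5+130,(y+.5)/6-.5+145)
s2=lambda x,y:(S,(x+.5)/6-.5+335,(y+.5)/6-.5+140)
def sh(n,obs):
    p,e=tri(obs);print(n,p.round(4),np.round(e,4));return p
E
python3 - <<'E'
from m1 import *
# plate corners
for n,o in dict(TL=t1(75,118),TR=t1(520,97),BR=t1(552,487),BL=t1(100,512)).items(): print(n,onz(*o,.012).round(4))
for n,o in dict(TR=s1(315,577),BR=s1(50,330),TL=s1(628,297)).items(): print('s',n,onz(*o,.012).round(4))
sh('crank top',[t1(338,222),s1(354,225)])
sh('bar end',[t1(640,278),s1(98,400)])
sh('bar base',[t1(535,287),s1(180,350)])
sh('ring',[t1(160,226),s1(475,168)])
sh('hub',[t1(411,263),s1(283,295)])
for n,o in dict(A=t2(215,78),B=t2(393,132),C=t2(268,482),D=t2(92,428)).items(): print(n,onz(*o,.012).round(4))
for n,o in dict(a=s2(78,160),c=s2(430,345),b=s2(268,405)).items(): print('s',n,onz(*o,.012).round(4))
# vee bright bottoms
sh('v1',[t2(262,140),s2(328,280)]); sh('v1',[t2(262,140),s2(198,122)])
sh('v2',[t2(173,385),s2(198,122)]);
print([proj(T,p) for p in ([.5,0,0],[.6,0,0],[.5,.1,0])])
E
```

```text
TL [ 0.7109 -0.0952  0.012 ]
TR [ 0.7223 -0.353   0.012 ]
BR [ 0.4955 -0.3615  0.012 ]
BL [ 0.4832 -0.1076  0.012 ]
s TR [ 0.727  -0.3531  0.012 ]
s BR [ 0.4995 -0.3646  0.012 ]
s TL [ 0.7095 -0.0963  0.012 ]
crank top [ 0.6232 -0.2311  0.1139] [0.0008 0.0008]
bar end [ 0.6006 -0.395   0.0817] [0.0008 0.0008]
bar base [ 0.5983 -0.3402  0.0729] [0.0017 0.0017]
ring [ 0.6259 -0.1409  0.0929] [0.002 0.002]
hub [ 0.6103 -0.2746  0.0759] [0. 0.]
A [0.6993 0.2181 0.012 ]
B [0.6723 0.1326 0.012 ]
C [0.505  0.1864 0.012 ]
D [0.5309 0.2691 0.012 ]
s a [0.5072 0.1887 0.012 ]
s c [0.7009 0.2164 0.012 ]
s b [0.6755 0.1328 0.012 ]
v1 [0.66   0.1857 0.0448] [0.0002 0.0002]
v1 [0.6223 0.144  0.149 ] [0.0162 0.0162]
v2 [0.5471 0.2242 0.0416] [0.0011 0.0011]
[array([241.42443599, 226.69137167]), array([241.6538171 , 191.95505605]), array([205.98122132, 226.93038249])]
```

```bash
cat > fit.py <<'E'
from m1 import *
def fit(m,w):
    m=np.array(m);w=np.array(w)[:,:2];mc=m.mean(0);wc=w.mean(0)
    H=(m-mc).T@(w-wc);a=np.arctan2(H[0,1]-H[1,0],H[0,0]+H[1,1])
    Rm=np.array([[np.cos(a),-np.sin(a)],[np.sin(a),np.cos(a)]]);t=wc-Rm@mc
    return a,t,(w-(m@Rm.T+t))
E
python3 - <<'E'
from fit import *
TL,TR,BR,BL=(.11,.118),(.11,-.143),(-.12,-.143),(-.12,.118)
z=.012
M=[TL,TR,BR,BL]; W=[onz(*t1(*p),z) for p in [(75,118),(520,97),(552,487),(100,512)]]
print(fit(M,W))
M2=[TR,BR,TL];W2=[onz(*s1(*p),z) for p in [(315,577),(50,330),(628,297)]]
print(fit(M2,W2)); a,t,r=fit(M+M2,W+W2);print(a,t)
Rm=np.array([[np.cos(a),-np.sin(a)],[np.sin(a),np.cos(a)]])
for n,p in dict(wheel=(0,-.06),crank=(.0154,-.0177),bar=(-.018,-.155),barend=(-.018,-.18),barrel=(0,.075)).items(): print(n,(Rm@p+t).round(4))
# rest
A,B,C,D=(.09,.045),(.09,-.045),(-.09,-.045),(-.09,.045)
W=[onz(*t2(*p),z) for p in [(215,78),(393,132),(268,482),(92,428)]]
print(fit([A,B,C,D],W))
W2=[onz(*s2(*p),z) for p in [(430,345),(268,405),(78,160)]]
print(fit([A,B,C],W2)); print(fit([A,B,C,D,A,B,C],W+W2)[:2])
st=state();print(R.from_rotvec(st['tool_rot']).as_matrix().round(3))
E
```

```text
(np.float64(0.046172250811456074), array([ 0.60735808, -0.21659784]), array([[-0.00092149, -0.0015231 ],
       [-0.00155949,  0.00137151],
       [ 0.00136599,  0.00352135],
       [ 0.001115  , -0.00336976]]))
(np.float64(0.05934308235927454), array([ 0.60871917, -0.21737326]), array([[-3.29647754e-06,  5.38698751e-04],
       [ 2.04817007e-03,  2.65767630e-03],
       [-2.04487359e-03, -3.19637505e-03]]))
0.05190922078165808 [ 0.6080719  -0.21679985]
wheel [ 0.6112 -0.2767]
crank [ 0.6244 -0.2337]
bar [ 0.5981 -0.3725]
barend [ 0.5994 -0.3975]
barrel [ 0.6042 -0.1419]
(np.float64(-0.3031395558792711), array([0.60187465, 0.20155944]), array([[-0.00191266,  0.00047579],
       [-0.00202883,  0.00081227],
       [ 0.00246587,  0.0009383 ],
       [ 0.00147561, -0.00222637]]))
(np.float64(-0.3187208646139667), array([0.60405074, 0.20294973]), array([[-2.75804456e-03, -1.08876878e-03],
       [ 5.41702963e-05,  7.81575700e-04],
       [ 2.70387427e-03,  3.07193082e-04]]))
(np.float64(-0.30750766335505036), array([0.60269428, 0.20204032]))
[[ 0.938  0.346 -0.   ]
 [ 0.346 -0.938  0.001]
 [ 0.    -0.001 -1.   ]]
```

```bash
cat > plan.py <<'E'
from fit import *
A=.052;O=np.array([.608,-.217])
def c2w(x,y,z=None):
    p=O+np.array([np.cos(A)*x-np.sin(A)*y,np.sin(A)*x+np.cos(A)*y])
    return p if z is None else np.array([p[0],p[1],z])
def psi():
    m=R.from_rotvec(state()['tool_rot']).as_matrix();return np.arctan2(m[1,0],m[0,0])
def rows(pts,g,p0=None,s0=None):
    """pts list of (x,y,z,psi) world waypoints one per row; prints rows"""
    st=state();p=np.array(st['eef_pos']) if p0 is None else np.array(p0);s=psi() if s0 is None else s0
    out=[]
    for q in pts:
        d=np.array(q[:3])-p; dp=(q[3]-s+np.pi)%(2*np.pi)-np.pi
        r=[round(100*(np.cos(s)*d[0]+np.sin(s)*d[1]),2),round(100*(np.sin(s)*d[0]-np.cos(s)*d[1]),2),round(-100*d[2],2),round(-dp,3),g]
        # follow rounded
        p=p+np.array([np.cos(s)*r[0]+np.sin(s)*r[1],np.sin(s)*r[0]-np.cos(s)*r[1],-r[2]])/100; s-=r[3]
        out.append(r)
    print([out]);print('end',p.round(4),round(s,3));return p,s
def line(q,n,p0=None,s0=None):
    p=np.array(state()['eef_pos']) if p0 is None else p0; s=psi() if s0 is None else s0
    ds=(q[3]-s+np.pi)%(2*np.pi)-np.pi
    return [list(p+(np.array(q[:3])-p)*k/n)+[s+ds*k/n] for k in range(1,n+1)]
E
python3 - <<'E'
from plan import *
b=c2w(-.018,-.155,.22);print(b,psi())
rows(line([*b,1.623],18),0.0)
E
```

```text
[ 0.5980807  -0.37272607  0.22      ] 0.3538072199597557
[[[np.float64(2.4), np.float64(-0.24), np.float64(0.14), np.float64(-0.071), 0.0], [np.float64(2.41), np.float64(-0.07), np.float64(0.13), np.float64(-0.07), 0.0], [np.float64(2.41), np.float64(0.11), np.float64(0.14), np.float64(-0.071), 0.0], [np.float64(2.39), np.float64(0.27), np.float64(0.14), np.float64(-0.07), 0.0], [np.float64(2.37), np.float64(0.44), np.float64(0.13), np.float64(-0.071), 0.0], [np.float64(2.34), np.float64(0.6), np.float64(0.14), np.float64(-0.07), 0.0], [np.float64(2.28), np.float64(0.77), np.float64(0.14), np.float64(-0.071), 0.0], [np.float64(2.23), np.float64(0.93), np.float64(0.13), np.float64(-0.07), 0.0], [np.float64(2.15), np.float64(1.08), np.float64(0.14), np.float64(-0.071), 0.0], [np.float64(2.07), np.float64(1.23), np.float64(0.14), np.float64(-0.07), 0.0], [np.float64(1.99), np.float64(1.38), np.float64(0.13), np.float64(-0.071), 0.0], [np.float64(1.88), np.float64(1.51), np.float64(0.14), np.float64(-0.07), 0.0], [np.float64(1.76), np.float64(1.63), np.float64(0.14), np.float64(-0.071), 0.0], [np.float64(1.65), np.float64(1.76), np.float64(0.13), np.float64(-0.07), 0.0], [np.float64(1.52), np.float64(1.87), np.float64(0.14), np.float64(-0.071), 0.0], [np.float64(1.39), np.float64(1.98), np.float64(0.14), np.float64(-0.07), 0.0], [np.float64(1.24), np.float64(2.06), np.float64(0.13), np.float64(-0.071), 0.0], [np.float64(1.09), np.float64(2.15), np.float64(0.14), np.float64(-0.07), 0.0]]]
end [ 0.5981 -0.3728  0.22  ] 1.623
```

Call:
{"fn": "play_rows", "kwargs": {
  "targets": [
    [[2.4, -0.24, 0.14, -0.071, 0], [2.41, -0.07, 0.13, -0.07, 0], [2.41, 0.11, 0.14, -0.071, 0], [2.39, 0.27, 0.14, -0.07, 0], [2.37, 0.44, 0.13, -0.071, 0], [2.34, 0.6, 0.14, -0.07, 0], [2.28, 0.77, 0.14, -0.071, 0], [2.23, 0.93, 0.13, -0.07, 0], [2.15, 1.08, 0.14, -0.071, 0], [2.07, 1.23, 0.14, -0.07, 0], [1.99, 1.38, 0.13, -0.071, 0], [1.88, 1.51, 0.14, -0.07, 0], [1.76, 1.63, 0.14, -0.071, 0], [1.65, 1.76, 0.13, -0.07, 0], [1.52, 1.87, 0.14, -0.071, 0], [1.39, 1.98, 0.14, -0.07, 0], [1.24, 2.06, 0.13, -0.071, 0], [1.09, 2.15, 0.14, -0.07, 0], [0, 0, 0, 0, 0], [0, 0, 0, 0, 0]]
  ]
}}

```text
clock: 1.77
eef_pos: [0.5988, -0.3721, 0.2196]
tool_rot: [-2.16, -2.279, 0.0]
force: [-0.8, -0.1, 0.5]
opening: 0.0856
```

```bash
python3 - <<'E'
from plan import *
st=state();print(st['clock'],st['eef_pos'],psi(),st['joint_pos'])
import pickle
c=calibration('wrist');im=read_camera('wrist');cv2.imwrite('pics/w1.png',im[:,:,::-1]);pickle.dump(c,open('w1.pkl','wb'))
E
```

```text
1.7667 [ 0.59875401 -0.37207641  0.21960253] 1.6243690811256801 [-7.40849168e-01  4.38409595e-01  4.39467461e-01  1.57328618e+00
 -1.57864051e-04  7.76374009e-01]
```

View pics/w1.png

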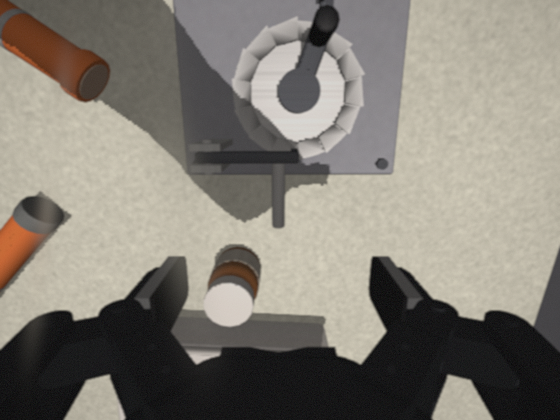

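```bash
python3 - <<'E'
from plan import *
import pickle
w=pickle.load(open('w1.pkl','rb'))
im=cv2.imread('pics/w1.png');cv2.imwrite('pics/w1c.png',cv2.resize(im[0:240,170:420],None,fx=3,fy=2.4+.1,interpolation=cv2.INTER_CUBIC))
def inC(p): d=np.array(p[:2])-O;return np.array([np.cos(A)*d[0]+np.sin(A)*d[1],-np.sin(A)*d[0]+np.cos(A)*d[1]])
for n,u,v,z in [('barend',279,226,.078),('barbase',278,165,.078),('crank',326,19,.115),('wheelc',299,90,.076),('plateBR',190,173,.012),('plateTR',392,173,.012),('TCPproj',0,0,0)]:
    p=onz(w,u,v,z);print(n,p.round(4),inC(p).round(4))
print(proj(w,[.5988,-.3721,.0]),proj(w,[.5988,-.3721,.078]))
T=calibration('top')
p,e=tri([t1(640,278),(w,279,227)]);print(p,e)
p,e=tri([t1(338,222),(w,326,19)]);print(p,e)
E
```

```text
barend [ 0.6006 -0.3997  0.078 ] [-0.0169 -0.182 ]
barbase [ 0.5967 -0.3426  0.078 ] [-0.0178 -0.1249]
crank [ 0.6238 -0.237   0.115 ] [ 0.0147 -0.0208]
wheelc [ 0.611  -0.2793  0.076 ] [-0.0002 -0.0624]
plateBR [ 0.5001 -0.366   0.012 ] [-0.1155 -0.1432]
plateTR [ 0.7238 -0.3544  0.012 ] [ 0.1085 -0.1432]
TCPproj [ 0.3126 -0.2041  0.    ] [-0.2943  0.0283]
[278.5776822  180.86471611] [278.60175919 197.39565037]
[ 0.60012709 -0.39674756  0.08401543] [np.float64(0.0016888224596485258), np.float64(0.001688822459648638)]
[ 0.62628365 -0.23262378  0.10046506] [np.float64(0.0007199911432896568), np.float64(0.0007199911432895162)]
```

View pics/w1c.png

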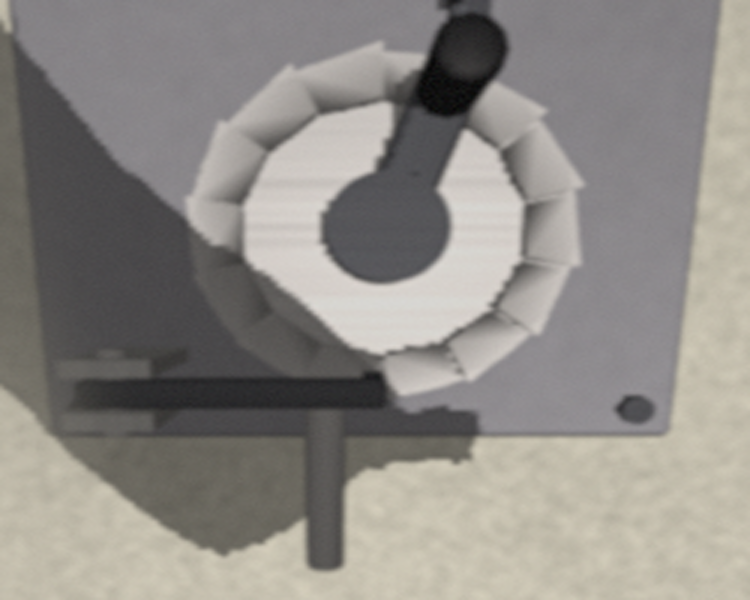

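Call:
{"fn": "play_rows", "kwargs": {
  "targets": [
    [[0, 0, 2, 0, 0], [0, 0, 3, 0, 0], [0, 0, 3, 0, 0], [0, 0, 3, 0, 0], [0, 0, 2, 0, 0], [0, 0, 1.65, 0, 0], [0, 0, 0, 0, 0], [0, 0, 0, 0, 1], [0, 0, 0, 0, 1], [0, 0, 0, 0, 1], [0, 0, 0, 0, 1], [0, 0, 0, 0, 1], [0, 0, 0, 0, 1], [0, 0, 0, 0, 1], [0, 0, 0, 0, 1], [0, 0, 0, 0, 1]]
  ],
  "squeeze": 25
}}

```text
clock: 3.15
eef_pos: [0.5987, -0.3734, 0.075]
tool_rot: [2.162, 2.277, 0.0]
force: [1.8, -1.4, 4.4]
opening: 0.011
```

```bash
python3 - <<'E'
from plan import *
st=state();print(st['clock'],st['eef_pos'],psi(),st['force'],st['opening'])
cv2.imwrite('pics/w2.png',read_camera('wrist')[:,:,::-1])
p=np.array(st['eef_pos'])
# arc
h=c2w(-.08,-.115);x=np.array([np.cos(A),np.sin(A)])
def bar(th): return .062*np.cos(th+.048),.075+.062*np.sin(th+.048)
b0=bar(0)
pts=[]
for th in np.linspace(0,1.95,21)[1:]:
    b=bar(th);q=p[:2]+x*(b[0]-b0[0]);pts.append([q[0],q[1],p[2]+b[1]-b0[1],psi()])
rows(pts,1)
E
```

```text
3.15 [ 0.59870538 -0.37336315  0.07498611] 1.6229788227851067 [ 1.80640566 -1.35412212  4.36456367] 0.010995141254488052
[[[np.float64(-0.0), np.float64(-0.05), np.float64(-0.61), np.float64(-0.0), 1], [np.float64(-0.0), np.float64(-0.12), np.float64(-0.59), np.float64(-0.0), 1], [np.float64(-0.0), np.float64(-0.17), np.float64(-0.58), np.float64(-0.0), 1], [np.float64(-0.0), np.float64(-0.23), np.float64(-0.56), np.float64(-0.0), 1], [np.float64(-0.0), np.float64(-0.29), np.float64(-0.53), np.float64(-0.0), 1], [np.float64(-0.0), np.float64(-0.33), np.float64(-0.5), np.float64(-0.0), 1], [np.float64(-0.0), np.float64(-0.38), np.float64(-0.47), np.float64(-0.0), 1], [np.float64(-0.0), np.float64(-0.43), np.float64(-0.43), np.float64(-0.0), 1], [np.float64(-0.0), np.float64(-0.46), np.float64(-0.39), np.float64(-0.0), 1], [np.float64(-0.0), np.float64(-0.5), np.float64(-0.34), np.float64(-0.0), 1], [np.float64(-0.0), np.float64(-0.53), np.float64(-0.29), np.float64(-0.0), 1], [np.float64(-0.0), np.float64(-0.56), np.float64(-0.23), np.float64(-0.0), 1], [np.float64(-0.0), np.float64(-0.57), np.float64(-0.19), np.float64(-0.0), 1], [np.float64(-0.0), np.float64(-0.59), np.float64(-0.12), np.float64(-0.0), 1], [np.float64(-0.0), np.float64(-0.6), np.float64(-0.07), np.float64(-0.0), 1], [np.float64(-0.0), np.float64(-0.61), np.float64(-0.0), np.float64(-0.0), 1], [np.float64(-0.0), np.float64(-0.6), np.float64(0.05), np.float64(-0.0), 1], [np.float64(-0.0), np.float64(-0.6), np.float64(0.11), np.float64(-0.0), 1], [np.float64(-0.0), np.float64(-0.58), np.float64(0.17), np.float64(-0.0), 1], [np.float64(-0.0), np.float64(-0.56), np.float64(0.22), np.float64(-0.0), 1]]]
end [ 0.5112 -0.3779  0.1284] 1.623
```

View pics/w2.png

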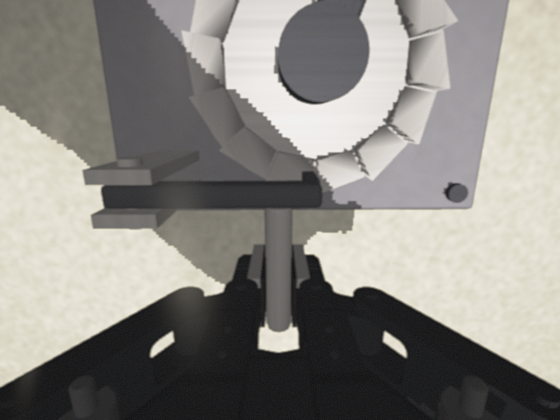

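Call:
{"fn": "play_rows", "kwargs": {
  "targets": [
    [[0, -0.05, -0.61, 0, 1], [0, -0.12, -0.59, 0, 1], [0, -0.17, -0.58, 0, 1], [0, -0.23, -0.56, 0, 1], [0, -0.29, -0.53, 0, 1], [0, -0.33, -0.5, 0, 1], [0, -0.38, -0.47, 0, 1], [0, -0.43, -0.43, 0, 1], [0, -0.46, -0.39, 0, 1], [0, -0.5, -0.34, 0, 1]]
  ]
}}

```text
clock: 4.03
eef_pos: [0.5721, -0.3751, 0.1276]
tool_rot: [2.155, 2.274, 0.007]
force: [15.1, 3.5, 13.5]
opening: 0.0111
```

```bash
python3 - <<'E'
from plan import *
st=state();print(st['clock'],st['eef_pos'],psi(),st['force'],st['opening'])
cv2.imwrite('pics/w3.png',read_camera('wrist')[:,:,::-1])
E
```

```text
4.0333 [ 0.57214735 -0.37505649  0.12762251] 1.6244364966522522 [15.07782039  3.47923806 13.54818106] 0.011054967234018302
```

View pics/w3.png

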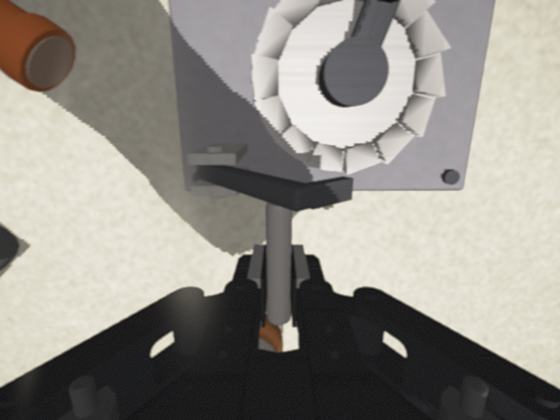

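Call:
{"fn": "play_rows", "kwargs": {
  "targets": [
    [[0, -0.43, -0.39, 0, 1], [0, -0.46, -0.33, 0, 1], [0, -0.52, -0.29, 0, 1], [0, -0.54, -0.22, 0, 1], [0, -0.6, -0.07, 0, 1], [0, -0.61, 0, 0, 1], [0, -0.6, 0.05, 0, 1], [0, -0.6, 0.11, 0, 1], [0, -0.58, 0.17, 0, 1]]
  ]
}}

```text
clock: 4.83
eef_pos: [0.5193, -0.3778, 0.1346]
tool_rot: [2.162, 2.277, -0.0]
force: [2.9, -1.2, 2.5]
opening: 0.0112
```

```bash
python3 - <<'E'
from plan import *
st=state();print(st['clock'],st['eef_pos'],psi(),st['force'],st['opening'])
cv2.imwrite('pics/w4.png',read_camera('wrist')[:,:,::-1])
E
```

```text
4.8333 [ 0.51928865 -0.37777988  0.13464576] 1.6228094116421494 [ 2.88521007 -1.22911936  2.54707759] 0.011198137835641714
```

View pics/w4.png

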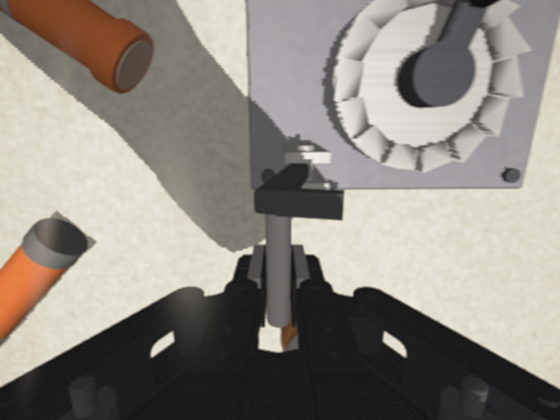

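Call:
{"fn": "play_rows", "kwargs": {
  "targets": [
    [[0, -0.56, 0.2, 0, 1], [0, -0.5, 0.25, 0, 1], [0, 0, 0, 0, 1], [0, 0, 0, 0, 0], [0, 0, 0, 0, 0], [0, 0, 0, 0, 0], [0, 0, 0, 0, 0], [0, 0, 0, 0, 0], [0, 0, 0, 0, 0], [0, 0, 0, 0, 0], [0, 0, 0, 0, 0], [0, 0, -1.5, 0, 0], [0, 0, -3, 0, 0], [0, 0, -3, 0, 0], [0, 0, -2, 0, 0], [0, 0, 0, 0, 0]]
  ]
}}

```text
clock: 6.22
eef_pos: [0.5099, -0.3792, 0.2301]
tool_rot: [2.158, 2.273, -0.001]
force: [0.4, -0.2, 0.6]
opening: 0.0857
```

```bash
python3 - <<'E'
from plan import *
st=state();print(st['clock'],st['eef_pos'],psi(),st['force'],st['opening'])
cv2.imwrite('pics/w5.png',read_camera('wrist')[:,:,::-1])
g=c2w(45e-3*np.cos(1.2217),-.06+45e-3*np.sin(1.2217),.22);print(g)
rows(line([*g,1.623],8),0)
E
```

```text
6.2167 [ 0.50993264 -0.37917617  0.23005259] 1.6228088179269031 [ 0.41346713 -0.15116798  0.6269114 ] 0.08568314269277921
[ 0.62429212 -0.23389032  0.22      ]
[[[np.float64(1.73), np.float64(1.53), np.float64(0.09), np.float64(-0.0), 0], [np.float64(1.74), np.float64(1.52), np.float64(0.1), np.float64(-0.0), 0], [np.float64(1.73), np.float64(1.53), np.float64(0.09), np.float64(-0.0), 0], [np.float64(1.73), np.float64(1.53), np.float64(0.09), np.float64(-0.0), 0], [np.float64(1.74), np.float64(1.52), np.float64(0.09), np.float64(-0.0), 0], [np.float64(1.73), np.float64(1.53), np.float64(0.1), np.float64(-0.0), 0], [np.float64(1.73), np.float64(1.53), np.float64(0.09), np.float64(-0.0), 0], [np.float64(1.74), np.float64(1.52), np.float64(0.09), np.float64(-0.0), 0]]]
end [ 0.6243 -0.2339  0.22  ] 1.623
```

View pics/w5.png

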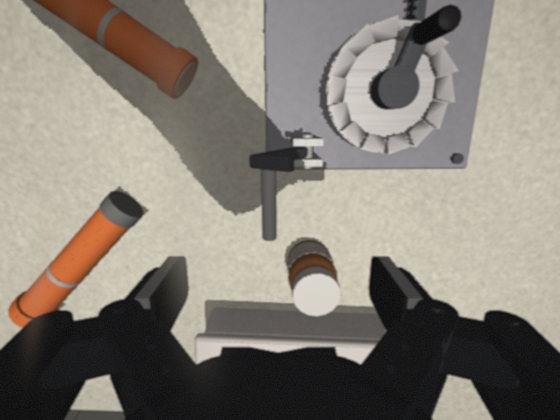

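Call:
{"fn": "play_rows", "kwargs": {
  "targets": [
    [[1.73, 1.53, 0.1, 0, 0], [1.73, 1.53, 0.1, 0, 0], [1.73, 1.53, 0.1, 0, 0], [1.73, 1.53, 0.1, 0, 0], [1.73, 1.53, 0.1, 0, 0], [1.73, 1.53, 0.1, 0, 0], [1.73, 1.53, 0.1, 0, 0], [1.73, 1.52, 0.1, 0, 0], [0, 0, 2.5, 0, 0], [0, 0, 3, 0, 0], [0, 0, 3, 0, 0], [0, 0, 2.5, 0, 0], [0, 0, 1.5, 0, 0], [0, 0, 0, 0, 0], [0, 0, 0, 0, 0]]
  ]
}}

```text
clock: 7.52
eef_pos: [0.6225, -0.2326, 0.0898]
tool_rot: [-2.161, -2.276, 0.001]
force: [0.9, 0.1, 0.5]
opening: 0.0854
```

```bash
python3 - <<'E'
from plan import *
st=state();print(st['clock'],st['eef_pos'],psi(),st['force'],st['opening'],st['joint_pos'])
w=calibration('wrist')
cv2.imwrite('pics/w6.png',read_camera('wrist')[:,:,::-1])
print(proj(w,[*st['eef_pos'][:2],.115]))
E
```

```text
7.5167 [ 0.6225255  -0.23255362  0.08982283] 1.6227879063288095 [0.88214123 0.10407546 0.54339491] 0.08538176485004377 [-5.53762077e-01  3.30429219e-01  7.08074968e-02  1.31418848e+00
 -6.41158892e-05  9.65040676e-01]
[278.52355106 302.9180088 ]
```

View pics/w6.png

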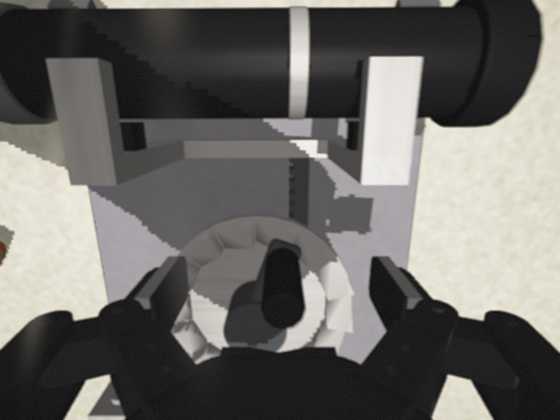

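Call:
{"fn": "play_rows", "kwargs": {
  "targets": [
    [[0, 0, 0, 0, 1], [0, 0, 0, 0, 1], [0, 0, 0, 0, 1], [0, 0, 0, 0, 1], [0, 0, 0, 0, 1], [0, 0, 0, 0, 1], [0, 0, 0, 0, 1], [0, 0, 0, 0, 1]]
  ],
  "squeeze": 30
}}

```text
clock: 8.23
eef_pos: [0.6243, -0.2333, 0.0919]
tool_rot: [2.162, 2.278, 0.001]
force: [4.3, 0.6, 1.1]
opening: 0.0174
```

```bash
python3 - <<'E'
from plan import *
st=state();print(st['clock'],st['eef_pos'],psi(),st['force'],st['opening'])
p=np.array(st['eef_pos']);c=c2w(0,-.06);print(c)
d=p[:2]-c;print('r',np.linalg.norm(d),'ang',np.degrees(np.arctan2(d[1],d[0])-A))
s=psi();a0=np.arctan2(d[1],d[0]);r=.045
pts=[]
n=16
for k in range(1,n+1):
    th=1.38*k/n;rr=np.linalg.norm(d)+(r-np.linalg.norm(d))*k/n
    pts.append([c[0]+rr*np.cos(a0-th),c[1]+rr*np.sin(a0-th),p[2],s-th])
rows(pts,1)
E
```

```text
8.2333 [ 0.62429013 -0.23329217  0.09189927] 1.6229975984293175 [4.28258673 0.64781948 1.12995103] 0.017369903347674326
[ 0.61111859 -0.2769189 ]
r 0.045571710148073596 ang 70.22079713745549
[[[np.float64(-0.15), np.float64(0.36), np.float64(-0.0), np.float64(0.086), 1], [np.float64(-0.15), np.float64(0.36), np.float64(-0.0), np.float64(0.087), 1], [np.float64(-0.16), np.float64(0.37), np.float64(-0.0), np.float64(0.086), 1], [np.float64(-0.15), np.float64(0.36), np.float64(-0.0), np.float64(0.086), 1], [np.float64(-0.15), np.float64(0.36), np.float64(-0.0), np.float64(0.086), 1], [np.float64(-0.15), np.float64(0.36), np.float64(-0.0), np.float64(0.087), 1], [np.float64(-0.15), np.float64(0.36), np.float64(-0.0), np.float64(0.086), 1], [np.float64(-0.15), np.float64(0.36), np.float64(-0.0), np.float64(0.086), 1], [np.float64(-0.15), np.float64(0.36), np.float64(-0.0), np.float64(0.086), 1], [np.float64(-0.16), np.float64(0.36), np.float64(-0.0), np.float64(0.086), 1], [np.float64(-0.15), np.float64(0.36), np.float64(-0.0), np.float64(0.087), 1], [np.float64(-0.15), np.float64(0.36), np.float64(-0.0), np.float64(0.086), 1], [np.float64(-0.15), np.float64(0.36), np.float64(-0.0), np.float64(0.086), 1], [np.float64(-0.15), np.float64(0.35), np.float64(-0.0), np.float64(0.087), 1], [np.float64(-0.15), np.float64(0.36), np.float64(-0.0), np.float64(0.086), 1], [np.float64(-0.15), np.float64(0.36), np.float64(-0.0), np.float64(0.086), 1]]]
end [ 0.6559 -0.2815  0.0919] 0.243
```

Call:
{"fn": "play_rows", "kwargs": {
  "targets": [
    [[-0.15, 0.36, 0, 0.086, 1], [-0.15, 0.36, 0, 0.086, 1], [-0.15, 0.36, 0, 0.086, 1], [-0.15, 0.36, 0, 0.086, 1], [-0.15, 0.36, 0, 0.086, 1], [-0.15, 0.36, 0, 0.086, 1], [-0.15, 0.36, 0, 0.086, 1], [-0.15, 0.36, 0, 0.086, 1]]
  ]
}}

```text
clock: 8.9
eef_pos: [0.6494, -0.2512, 0.0919]
tool_rot: [2.806, 1.411, 0.004]
force: [7.9, 2.1, 0.7]
opening: 0.0173
```

```bash
cat > wh.py <<'E'
from plan import *
st=state();print(st['clock'],st['eef_pos'],psi(),st['force'],st['opening'],st['joint_pos'][5])
p=np.array(st['eef_pos']);c=c2w(0,-.06)
d=p[:2]-c;a=np.arctan2(d[1],d[0]);print('r',np.linalg.norm(d),'wheel',np.radians(70)+A-a,'psi-turn',1.623-psi(),'tangential force',st['force'][:2]@[np.sin(a),-np.cos(a)])
E
python3 wh.py
```

```text
8.9 [ 0.64943099 -0.25120973  0.09194182] 0.9317795941443568 [7.86991058 2.14737267 0.72104731] 0.017272167319995466 1.652833514426635
r 0.04613892634380154 wheel 0.6827060133004856 psi-turn 0.6912204058556431 tangential force 2.6020941751329025
```

Call:
{"fn": "play_rows", "kwargs": {
  "targets": [
    [[-0.15, 0.36, 0, 0.086, 1], [-0.15, 0.36, 0, 0.086, 1], [-0.15, 0.36, 0, 0.086, 1], [-0.15, 0.36, 0, 0.086, 1], [-0.15, 0.36, 0, 0.086, 1], [-0.15, 0.36, 0, 0.086, 1], [-0.15, 0.36, 0, 0.086, 1], [-0.15, 0.3, 0, 0.06, 1]]
  ]
}}

```text
clock: 9.57
eef_pos: [0.6577, -0.2809, 0.0921]
tool_rot: [3.112, 0.421, 0.009]
force: [16.0, 1.8, -2.8]
opening: 0.0171
```

```bash
python3 wh.py
```

```text
9.5667 [ 0.6577137  -0.2809366   0.09205051] 0.2692417336762546 [15.97257066  1.80247946 -2.76699239] 0.017076412333032025 2.285364660991908
r 0.04676800261440248 wheel 1.3597435033107559 psi-turn 1.3537582663237453 tangential force -3.1679717515810935
```

Call:
{"fn": "play_rows", "kwargs": {
  "targets": [
    [[0.15, 0.15, 0, 0.02, 1], [0, 0.15, 0, 0.02, 1], [0, 0, 0, 0, 1]]
  ]
}}

```text
clock: 9.82
eef_pos: [0.6577, -0.2811, 0.0919]
tool_rot: [-3.117, -0.366, -0.001]
force: [1.7, 11.1, 6.3]
opening: 0.017
```

```bash
python3 wh.py
```

```text
9.8167 [ 0.6577387  -0.2811012   0.09188152] 0.23353054244912386 [ 1.74192249 11.07320383  6.31485839] 0.016977600977482587 2.320721196207855
r 0.04680732945087062 wheel 1.3632011302731832 psi-turn 1.3894694575508761 tangential force -11.184555994775682
```

Call:
{"fn": "play_rows", "kwargs": {
  "targets": [
    [[0, -0.2, 0, 0, 1], [0, 0, 0, 0, 0], [0, 0, 0, 0, 0], [0, 0, 0, 0, 0], [0, 0, 0, 0, 0], [0, 0, 0, 0, 0], [0, 0, 0, 0, 0], [0, 0, -2, 0, 0], [0, 0, -3.5, 0, 0], [0, 0, -3.5, 0, 0], [0, 0, -3.5, 0, 0], [0, 0, -2, 0, 0], [0, 0, 0, 0, 0]]
  ]
}}

```text
clock: 10.9
eef_pos: [0.6584, -0.2824, 0.2431]
tool_rot: [3.115, 0.364, 0.01]
force: [0.1, -0.6, 0.4]
opening: 0.0851
```

```bash
python3 - <<'E'
from plan import *
st=state();print(st['clock'],st['eef_pos'],psi(),st['force'],st['opening'],st['joint_pos'])
import pickle
c=calibration('wrist');im=read_camera('wrist');cv2.imwrite('pics/w7.png',im[:,:,::-1]);pickle.dump(c,open('w7.pkl','wb'))
c=calibration('top');im=read_camera('top');cv2.imwrite('pics/top7.png',cv2.resize(im[120:250,250:410,::-1],None,fx=4.5,fy=4.5,interpolation=cv2.INTER_CUBIC))
E
```

```text
10.9 [ 0.65842708 -0.2823791   0.24312745] 0.2327708449880429 [ 0.13594897 -0.55567082  0.38354332] 0.08512361431072854 [-5.86983003e-01  4.73186789e-01  5.26466057e-01  1.61545999e+00
 -1.46349391e-04  2.32185664e+00]
```

View pics/w7.png

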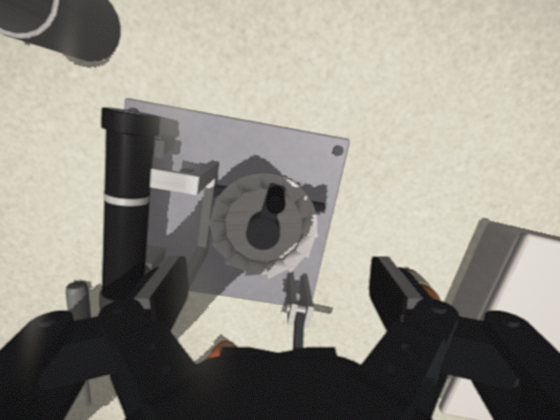

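View pics/top7.png

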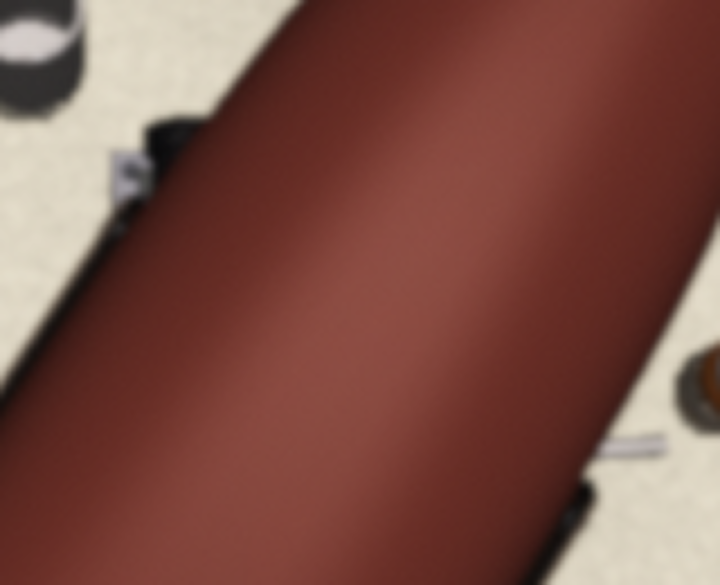

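```bash
python3 - <<'E'
from plan import *
def inC(p): d=np.array(p[:2])-O;return np.array([np.cos(A)*d[0]+np.sin(A)*d[1],-np.sin(A)*d[0]+np.cos(A)*d[1]]).round(4)
for n,o,z in [('end+ top edge',t1(152,80),.109),('end- low',t1(173,458),.085),('end- hi',t1(173,458),.107),('hook+',t1(203,163),.115),('hook-',t1(216,354),.115),('ring',t1(160,226),.105)]:
    print(n,inC(onz(*o,z)))
# scene: end faces: + face center ~ (578,247); 
print('face+ scene',inC(onz(*s1(580,247),.085)))
print('ring', sh('x',[t1(160,226),s1(475,168)]))
import pickle;w=pickle.load(open('w7.pkl','rb'))
print('w end+',inC(onz(w,134,107,.109)),inC(onz(w,104,118,.085)),inC(onz(w,155,122,.085)))
print('tube edges',inC(onz(w,105,240,.085)),inC(onz(w,150,240,.085)))
q=c2w(0,.075,.22)
print(q); p,s=rows(line([*q,.2328+2.957],24)[:24],0)
E
```

```text
end+ top edge [0.0981 0.0766]
end- low [-0.0994  0.0774]
end- hi [-0.1019  0.0788]
hook+ [0.0501 0.0535]
hook- [-0.0507  0.0537]
ring [0.0203 0.0773]
face+ scene [0.098  0.0783]
x [ 0.6259 -0.1409  0.0929] [0.002 0.002]
ring [ 0.62594739 -0.14086968  0.09289295]
w end+ [0.1046 0.0603] [0.0895 0.0968] [0.0941 0.0516]
tube edges [-0.0292  0.0927] [-0.0213  0.0484]
[ 0.60410176 -0.14210138  0.22      ]
[[[np.float64(-0.08), np.float64(-0.62), np.float64(0.07), np.float64(-0.123), 0], [np.float64(-0.01), np.float64(-0.62), np.float64(0.07), np.float64(-0.123), 0], [np.float64(0.07), np.float64(-0.62), np.float64(0.08), np.float64(-0.124), 0], [np.float64(0.15), np.float64(-0.6), np.float64(0.07), np.float64(-0.123), 0], [np.float64(0.22), np.float64(-0.58), np.float64(0.07), np.float64(-0.123), 0], [np.float64(0.29), np.float64(-0.55), np.float64(0.07), np.float64(-0.123), 0], [np.float64(0.36), np.float64(-0.51), np.float64(0.07), np.float64(-0.123), 0], [np.float64(0.41), np.float64(-0.47), np.float64(0.08), np.float64(-0.124), 0], [np.float64(0.47), np.float64(-0.41), np.float64(0.07)
[... 548 characters left out ...]
t64(0.07), np.float64(-0.123), 0], [np.float64(0.6), np.float64(0.16), np.float64(0.08), np.float64(-0.124), 0], [np.float64(0.57), np.float64(0.24), np.float64(0.07), np.float64(-0.123), 0], [np.float64(0.55), np.float64(0.31), np.float64(0.07), np.float64(-0.123), 0], [np.float64(0.5), np.float64(0.37), np.float64(0.07), np.float64(-0.123), 0], [np.float64(0.45), np.float64(0.43), np.float64(0.07), np.float64(-0.123), 0], [np.float64(0.39), np.float64(0.48), np.float64(0.08), np.float64(-0.124), 0], [np.float64(0.33), np.float64(0.53), np.float64(0.07), np.float64(-0.123), 0], [np.float64(0.27), np.float64(0.56), np.float64(0.07), np.float64(-0.123), 0]]]
end [ 0.6041 -0.1421  0.22  ] 3.19
```

Call:
{"fn": "play_rows", "kwargs": {
  "targets": [
    [[-0.08, -0.62, 0.07, -0.123, 0], [-0.01, -0.62, 0.07, -0.123, 0], [0.07, -0.62, 0.08, -0.124, 0], [0.15, -0.6, 0.07, -0.123, 0], [0.22, -0.58, 0.07, -0.123, 0], [0.29, -0.55, 0.07, -0.123, 0], [0.36, -0.51, 0.07, -0.123, 0], [0.41, -0.47, 0.08, -0.124, 0], [0.47, -0.41, 0.07, -0.123, 0], [0.52, -0.34, 0.07, -0.123, 0], [0.55, -0.29, 0.07, -0.123, 0], [0.59, -0.21, 0.08, -0.124, 0], [0.6, -0.14, 0.07, -0.123, 0], [0.62, -0.06, 0.07, -0.123, 0], [0.62, 0.02, 0.07, -0.123, 0], [0.62, 0.09, 0.07, -0.123, 0], [0.6, 0.16, 0.08, -0.124, 0], [0.57, 0.24, 0.07, -0.123, 0], [0.55, 0.31, 0.07, -0.123, 0], [0.5, 0.37, 0.07, -0.123, 0]]
  ]
}}

```text
clock: 12.67
eef_pos: [0.6115, -0.1643, 0.2197]
tool_rot: [-0.683, -3.063, -0.001]
force: [0.2, 1.4, 0.2]
opening: 0.0851
```

Call:
{"fn": "play_rows", "kwargs": {
  "targets": [
    [[0.45, 0.43, 0.07, -0.123, 0], [0.39, 0.48, 0.08, -0.124, 0], [0.33, 0.53, 0.07, -0.123, 0], [0.27, 0.56, 0.07, -0.123, 0], [0, 0, 0, 0, 0], [0, 0, 0, 0, 0]]
  ]
}}

```text
clock: 13.17
eef_pos: [0.6031, -0.1413, 0.2176]
tool_rot: [0.07, -3.139, -0.001]
force: [-0.5, -0.3, 0.5]
opening: 0.0855
```

```bash
python3 - <<'E'
from plan import *
st=state();print(st['clock'],st['eef_pos'],psi(),st['force'],st['opening'],st['joint_pos'])
import pickle
c=calibration('wrist');im=read_camera('wrist');cv2.imwrite('pics/w8.png',im[:,:,::-1]);pickle.dump(c,open('w8.pkl','wb'))
E
```

```text
13.1667 [ 0.60305427 -0.1413463   0.21761395] -3.0968479775336726 [-0.45843109 -0.27805291  0.51013259] 0.08545654071311622 [-4.40949587e-01  1.62155170e-01  1.09810640e-01  1.52043370e+00
 -1.50246236e-04 -4.85693392e-01]
```

View pics/w8.png

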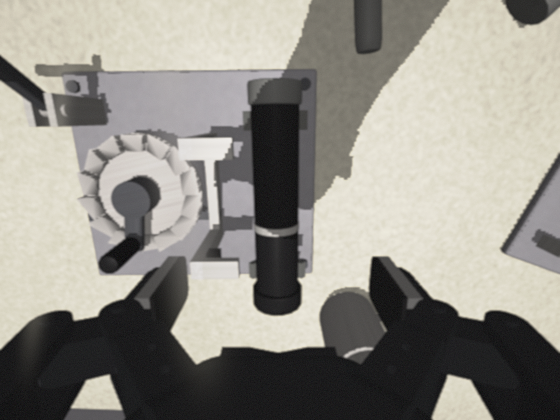

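```bash
python3 - <<'E'
from plan import *
import pickle;w=pickle.load(open('w8.pkl','rb'))
def inC(p): d=np.array(p[:2])-O;return np.array([np.cos(A)*d[0]+np.sin(A)*d[1],-np.sin(A)*d[0]+np.cos(A)*d[1]]).round(4)
print(proj(w,[.60305,-.14135,.085]))
for u,v,z in [(274,80,.107),(274,80,.085),(277,311,.085),(277,311,.061),(253,180,.085),(299,180,.085),(275,231,.105)]: print(u,v,inC(onz(w,u,v,z)))
E
```

```text
[279.4382044  201.44797195]
274 80 [-0.0984  0.0725]
274 80 [-0.101   0.0723]
277 311 [0.1105 0.0725]
277 311 [0.1271 0.0723]
253 180 [-0.0205  0.053 ]
299 180 [-0.0201  0.0929]
275 231 [0.0193 0.0718]
```

Call:
{"fn": "play_rows", "kwargs": {
  "targets": [
    [[0, -0.1, 2, 0, 0], [0, 0, 3, 0, 0], [0, 0, 3, 0, 0], [0, 0, 3, 0, 0], [0, 0, 1.75, 0, 0], [0, 0, 1, 0, 0], [0, 0, 0, 0, 0], [0, 0, 0, 0, 1], [0, 0, 0, 0, 1], [0, 0, 0, 0, 1], [0, 0, 0, 0, 1], [0, 0, 0, 0, 1], [0, 0, 0, 0, 1], [0, 0, 0, 0, 1], [0, 0, 0, 0, 1]]
  ],
  "squeeze": 40
}}

```text
clock: 14.47
eef_pos: [0.6046, -0.1432, 0.0834]
tool_rot: [-0.075, 3.138, -0.002]
force: [-1.0, -0.1, 5.6]
opening: 0.0387
```

```bash
python3 - <<'E'
from plan import *
st=state();print(st['clock'],st['eef_pos'],psi(),st['force'],st['opening'],st['joint_pos'])
cv2.imwrite('pics/w9.png',read_camera('wrist')[:,:,::-1])
E
```

```text
14.4667 [ 0.60459124 -0.1431917   0.08337949] -3.093545045744249 [-1.01408155 -0.14540124  5.5602941 ] 0.03873202655536165 [-4.42601935e-01  1.98210319e-01 -9.47681490e-02  1.27518393e+00
 -1.80187234e-04 -4.90648214e-01]
```

View pics/w9.png

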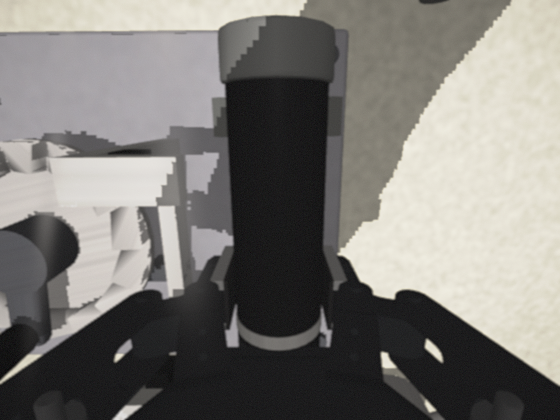

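Call:
{"fn": "play_rows", "kwargs": {
  "targets": [
    [[0, 0, -0.5, 0, 1], [0, 0, -1, 0, 1], [0, 0, -1.5, 0, 1], [0, 0, -2, 0, 1], [0, 0, -2.5, 0, 1], [0, 0, -2.5, 0, 1], [0, 0, -2, 0, 1], [0, 0, -1.5, 0, 1], [0, 0, -0.5, 0, 1], [0, 0, 0, 0, 1], [0, 0, 0, 0, 1]]
  ]
}}

```text
clock: 15.43
eef_pos: [0.6035, -0.1426, 0.2209]
tool_rot: [0.076, -3.14, -0.0]
force: [0.4, -0.4, -5.2]
opening: 0.0388
```

```bash
python3 - <<'E'
from plan import *
st=state();print(st['clock'],st['eef_pos'],psi(),st['force'],st['ft_torque'],st['opening'])
cv2.imwrite('pics/w10.png',read_camera('wrist')[:,:,::-1])
q=[.6027,.2020,.22,3.1897-.36]
rows(line(q,14),1)
E
```

```text
15.4333 [ 0.60348415 -0.14258861  0.22094234] -3.093410027204389 [ 0.35417782 -0.37017604 -5.24544006] [0.03127318 0.02630162 0.05211015] 0.03877399776380481
[[[np.float64(-0.11), np.float64(2.46), np.float64(0.0), np.float64(0.026), 1], [np.float64(-0.06), np.float64(2.46), np.float64(0.0), np.float64(0.025), 1], [np.float64(0.01), np.float64(2.46), np.float64(0.01), np.float64(0.026), 1], [np.float64(0.08), np.float64(2.46), np.float64(-0.0), np.float64(0.026), 1], [np.float64(0.14), np.float64(2.45), np.float64(-0.0), np.float64(0.026), 1], [np.float64(0.2), np.float64(2.46), np.float64(0.0), np.float64(0.025), 1], [np.float64(0.26), np.float64(2.44), np.float64(0.0), np.float64(0.026), 1], [np.float64(0.33), np.float64(2.44), np.float64(0.0), np.float64(0.026), 1], [np.float64(0.39), np.float64(2.43), np.float64(0.01), np.float64(0.026), 1], [np.float64(0.45), np.float64(2.42), np.float64(-0.0), np.float64(0.025), 1], [np.float64(0.52), np.float64(2.4), np.float64(-0.0), np.float64(0.026), 1], [np.float64(0.57), np.float64(2.4), np.float64(0.0), np.float64(0.026), 1], [np.float64(0.64), np.float64(2.37), np.float64(0.0), np.float64(0.025), 1], [np.float64(0.7), np.float64(2.36), np.float64(0.0), np.float64(0.026), 1]]]
end [0.6027 0.202  0.22  ] -3.453
```

View pics/w10.png

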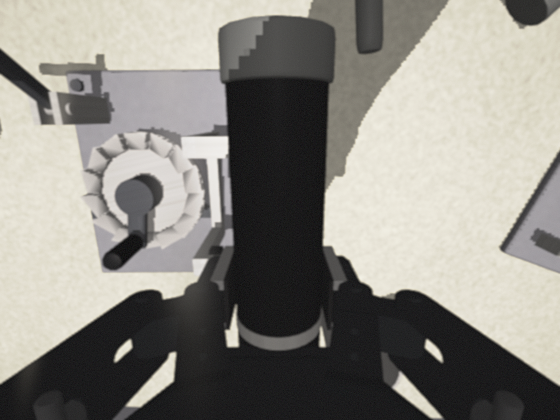

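Call:
{"fn": "play_rows", "kwargs": {
  "targets": [
    [[-0.11, 2.46, 0, 0.026, 1], [-0.06, 2.46, 0, 0.025, 1], [0.01, 2.46, 0.01, 0.026, 1], [0.08, 2.46, 0, 0.026, 1], [0.14, 2.45, 0, 0.026, 1], [0.2, 2.46, 0, 0.025, 1], [0.26, 2.44, 0, 0.026, 1], [0, 0, 0, 0, 1], [0, 0, 0, 0, 1]]
  ]
}}

```text
clock: 16.23
eef_pos: [0.6027, 0.0308, 0.22]
tool_rot: [-0.203, -3.133, -0.0]
force: [0.3, -1.1, -4.5]
opening: 0.0389
```

```bash
python3 - <<'E'
from plan import *
st=state();print(st['clock'],st['eef_pos'],psi(),st['force'],st['ft_torque'],st['opening'])
import pickle
c=calibration('wrist');im=read_camera('wrist');cv2.imwrite('pics/w11.png',im[:,:,::-1]);pickle.dump(c,open('w11.pkl','wb'))
E
```

```text
16.2333 [0.60271522 0.03081603 0.2200323 ] 3.012182075368443 [ 0.31881617 -1.12245839 -4.45296857] [-0.04335704  0.00279192  0.00983463] 0.03890800953772909
```

View pics/w11.png

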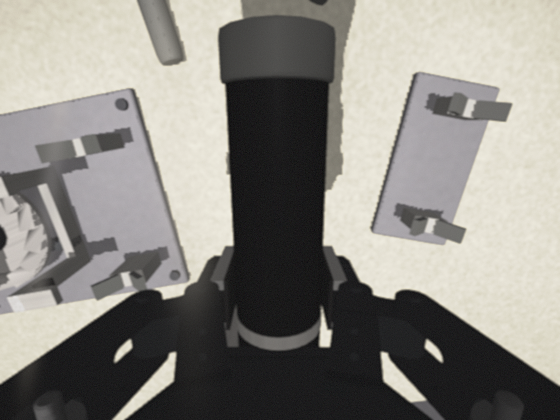

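```bash
python3 - <<'E'
from plan import *
import pickle;w=pickle.load(open('w11.pkl','rb'))
im=cv2.imread('pics/w11.png');cv2.imwrite('pics/w11c.png',cv2.resize(im[60:255,360:520],None,fx=3.5,fy=3,interpolation=cv2.INTER_CUBIC))
P=[(417,72),(498,88),(373,232),(443,244)]
M=[(-.09,-.045),(-.09,.045),(.09,-.045),(.09,.045)]
W=[onz(w,*p,.012) for p in P]; print(fit(M,W))
for t,p in [((173,385),(469,105)),((262,140),(430,226))]: print(tri([t2(*t),(w,*p)]))
print(sh('a',[t2(173,385),s2(198,122)]),sh('b',[t2(262,140),s2(328,280)]))
E
```

```text
(np.float64(-0.30697823708541355), array([0.60306906, 0.19976385]), array([[ 0.00229646,  0.00089038],
       [ 0.00141692, -0.00214085],
       [-0.00130342,  0.0027049 ],
       [-0.00240995, -0.00145444]]))
(array([0.54561466, 0.22359746, 0.03855752]), [np.float64(0.0013860477689259364), np.float64(0.001386047768925896)])
(array([0.66272818, 0.1866113 , 0.03901287]), [np.float64(0.001402471057867236), np.float64(0.0014024710578673706)])
a [0.5471 0.2242 0.0416] [0.0011 0.0011]
b [0.66   0.1857 0.0448] [0.0002 0.0002]
[0.54711402 0.22417855 0.04164004] [0.65996438 0.18574882 0.04478687]
```

View pics/w11c.png

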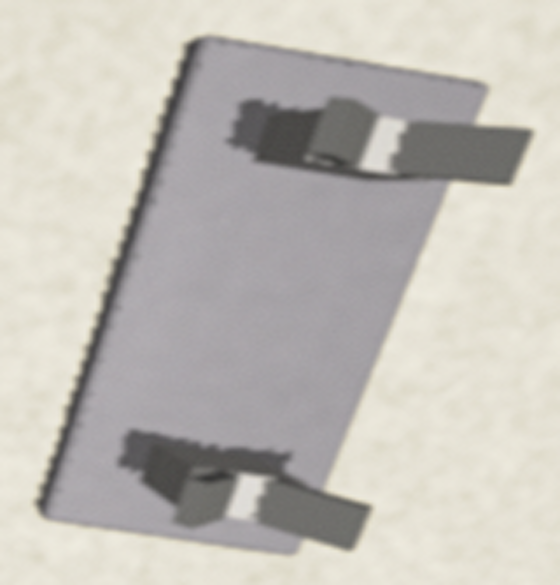

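```bash
python3 - <<'E'
from plan import *
rows(line([.603,.203,.20,2.829],8),1)
E
```

```text
[[[np.float64(0.28), np.float64(2.15), np.float64(0.25), np.float64(0.023), 1], [np.float64(0.33), np.float64(2.14), np.float64(0.25), np.float64(0.023), 1], [np.float64(0.38), np.float64(2.13), np.float64(0.26), np.float64(0.022), 1], [np.float64(0.42), np.float64(2.12), np.float64(0.25), np.float64(0.023), 1], [np.float64(0.48), np.float64(2.11), np.float64(0.25), np.float64(0.023), 1], [np.float64(0.52), np.float64(2.11), np.float64(0.25), np.float64(0.023), 1], [np.float64(0.57), np.float64(2.08), np.float64(0.25), np.float64(0.022), 1], [np.float64(0.62), np.float64(2.08), np.float64(0.26), np.float64(0.023), 1]]]
end [0.603 0.203 0.2  ] 2.829
```

Call:
{"fn": "play_rows", "kwargs": {
  "targets": [
    [[0.28, 2.15, 0.25, 0.023, 1], [0.33, 2.14, 0.25, 0.023, 1], [0.38, 2.13, 0.26, 0.022, 1], [0.42, 2.12, 0.25, 0.023, 1], [0.48, 2.11, 0.25, 0.023, 1], [0.52, 2.11, 0.25, 0.023, 1], [0.57, 2.08, 0.25, 0.022, 1], [0.62, 2.08, 0.26, 0.023, 1], [0, 0, 2, 0, 1], [0, 0, 3, 0, 1], [0, 0, 3, 0, 1], [0, 0, 1.5, 0, 1], [0, 0, 0.5, 0, 1], [0, 0, 0, 0, 1], [0, 0, 0, 0, 1]]
  ]
}}

```text
clock: 17.53
eef_pos: [0.6043, 0.2021, 0.102]
tool_rot: [0.492, 3.102, 0.0]
force: [0.1, -0.9, -3.2]
opening: 0.0388
```

```bash
python3 - <<'E'
from plan import *
st=state();print(st['clock'],st['eef_pos'],psi(),st['force'],st['ft_torque'],st['opening'])
import pickle
c=calibration('wrist');im=read_camera('wrist');cv2.imwrite('pics/w12.png',im[:,:,::-1]);pickle.dump(c,open('w12.pkl','wb'))
im=read_camera('scene');cv2.imwrite('pics/s12.png',cv2.resize(im[60:260,280:480,::-1],None,fx=3,fy=3,interpolation=cv2.INTER_CUBIC))
E
```

```text
17.5333 [0.60432592 0.20210537 0.10203144] 2.827084445906606 [ 0.11802842 -0.92748363 -3.24501954] [-0.02005631 -0.03565598 -0.04586383] 0.03880964384439926
```

View pics/w12.png

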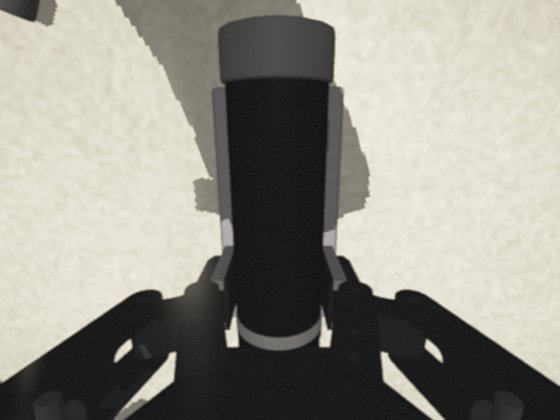

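View pics/s12.png

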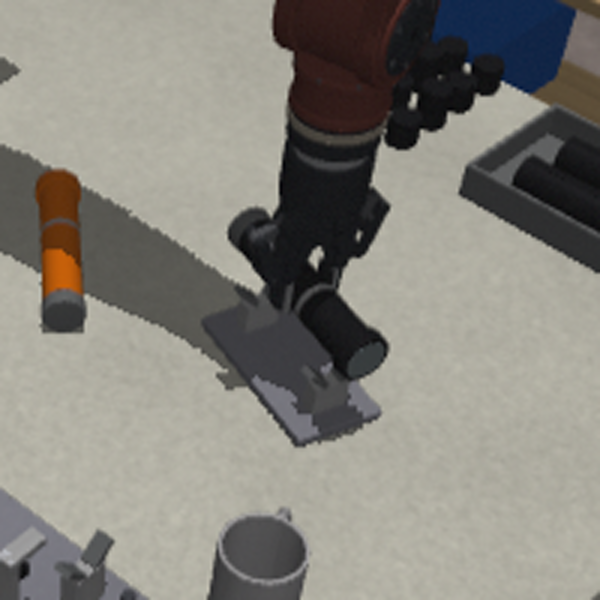

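Call:
{"fn": "play_rows", "kwargs": {
  "targets": [
    [[0, 0, 1, 0, 1], [0, 0, 1, 0, 1], [0, 0, 0.6, 0, 1], [0, 0, 0.3, 0, 1], [0, 0, 0.2, 0, 1], [0, 0, 0.1, 0, 1], [0, 0, 0, 0, 1]]
  ]
}}

```text
clock: 18.22
eef_pos: [0.6037, 0.2027, 0.0691]
tool_rot: [-0.491, -3.103, 0.0]
force: [-0.2, -0.4, -3.8]
opening: 0.0387
```

```bash
cat > s.py <<'E'
from plan import *
st=state();print(st['clock'],st['eef_pos'],psi(),st['force'],st['ft_torque'],st['opening'])
E
python3 s.py
```

```text
18.2167 [0.6036607  0.20270195 0.06913198] 2.827821846194954 [-0.18678085 -0.37340248 -3.84039679] [-0.01718422  0.01364294 -0.02456863] 0.038656092774213516
```

Call:
{"fn": "play_rows", "kwargs": {
  "targets": [
    [[0, 0, 0.1, 0, 1], [0, 0, 0.1, 0, 1], [0, 0, 0, 0, 1]]
  ]
}}

```text
clock: 18.47
eef_pos: [0.6041, 0.2027, 0.0688]
tool_rot: [0.491, 3.102, -0.0]
force: [-5.6, -1.6, 5.1]
opening: 0.0389
```

```bash
python3 s.py
```

```text
18.4667 [0.60411002 0.20269149 0.06876026] 2.827900376097258 [-5.55962459 -1.61231491  5.14963949] [-0.2617473   0.95598162  0.0117362 ] 0.038939733667110295
```

Call:
{"fn": "play_rows", "kwargs": {
  "targets": [
    [[0, 0, 0, 0, 0.9], [0, 0, 0, 0, 0.6], [0, 0, 0, 0, 0.4], [0, 0, 0, 0, 0.2], [0, 0, 0, 0, 0], [0, 0, 0, 0, 0], [0, 0, 0, 0, 0], [0, 0, -0.5, 0, 0], [0, 0, -1.5, 0, 0], [0, 0, -3, 0, 0], [0, 0, -3.5, 0, 0], [0, 0, -3.5, 0, 0], [0, 0, -2, 0, 0], [0, 0, 0, 0, 0]]
  ]
}}

```text
clock: 19.63
eef_pos: [0.6061, 0.203, 0.2139]
tool_rot: [0.489, 3.095, 0.004]
force: [0.9, -0.3, 1.3]
opening: 0.0857
```

```bash
python3 - <<'E'
from plan import *
st=state();print(st['clock'],st['eef_pos'],psi(),st['force'],st['ft_torque'],st['opening'],st['joint_pos'])
import pickle
c=calibration('wrist');im=read_camera('wrist');cv2.imwrite('pics/w13.png',im[:,:,::-1]);pickle.dump(c,open('w13.pkl','wb'))
b=c2w(-.114,-.155,.235);print(b)
rows(line([*b,1.623],24),0)
E
```

```text
19.6333 [0.60609083 0.20304796 0.21390542] 2.8278960017015895 [ 0.88108585 -0.29723403  1.32540484] [-0.01671394  0.00255629 -0.02690672] 0.08567501894587001 [ 1.19140479e-01  2.09494123e-01  1.55745157e-01  1.50844872e+00
 -1.05983855e-04  4.32822897e-01]
[ 0.50221046 -0.37771582  0.235     ]
[[[np.float64(-0.34), np.float64(-2.43), np.float64(-0.1), np.float64(0.05), 0], [np.float64(-0.46), np.float64(-2.42), np.float64(-0.1), np.float64(0.05), 0], [np.float64(-0.58), np.float64(-2.39), np.float64(-0.1), np.float64(0.051), 0], [np.float64(-0.7), np.float64(-2.35), np.float64(-0.1), np.float64(0.05), 0], [np.float64(-0.81), np.float64(-2.32), np.float64(-0.1), np.float64(0.05), 0], [np.float64(-0.94), np.float64(-2.27), np.float64(-0.1), np.float64(0.05), 0], [np.float64(-1.04), np.float64(-2.23), np.float64(-0.1), np.float64(0.05), 0], [np.float64(-1.15), np.float64(-2.17), np.float64(-0.1), np.float64(0.051), 0], [np.float64(-1.27), np.float64(-2.1), np.float64(-0.11), np.float64(0.05), 0], [np.float64(-1.36), np.float64(-2.05), np.float64(-0.1), np.float64(0.05), 0], [np.float64(
[... 432 characters left out ...]
4(-0.1), np.float64(0.05), 0], [np.float64(-1.99), np.float64(-1.44), np.float64(-0.1), np.float64(0.05), 0], [np.float64(-2.05), np.float64(-1.35), np.float64(-0.1), np.float64(0.051), 0], [np.float64(-2.13), np.float64(-1.24), np.float64(-0.1), np.float64(0.05), 0], [np.float64(-2.18), np.float64(-1.13), np.float64(-0.1), np.float64(0.05), 0], [np.float64(-2.23), np.float64(-1.02), np.float64(-0.1), np.float64(0.05), 0], [np.float64(-2.28), np.float64(-0.91), np.float64(-0.1), np.float64(0.05), 0], [np.float64(-2.33), np.float64(-0.8), np.float64(-0.1), np.float64(0.051), 0], [np.float64(-2.36), np.float64(-0.67), np.float64(-0.1), np.float64(0.05), 0]]]
end [ 0.5022 -0.3777  0.235 ] 1.623
```

View pics/w13.png

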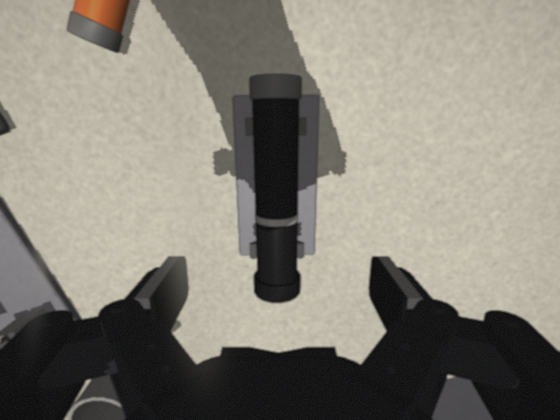

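```bash
python3 - <<'E'
from plan import *
import pickle;w=pickle.load(open('w13.pkl','rb'))
d=np.array([np.cos(-.308),np.sin(-.308)]);n=np.array([-d[1],d[0]]);c=np.array([.603,.2025])
for nm,u,v,z in [('far',275,75,.09),('near',277,299,.09),('near',277,299,.07),('ring',276,220,.09),('pf',275,96,.012),('pn',277,254,.012),('plL',236,175,.012),('plR',317,175,.012)]:
    q=onz(w,u,v,z)[:2]-c;print(nm,(q@d).round(4),(q@n).round(4))
E
```

```text
far -0.0979 -0.001
near 0.0975 -0.0011
near 0.1106 -0.0012
ring 0.0188 -0.0013
pf -0.0876 -0.0015
pn 0.0879 -0.001
plL -0.0066 -0.0449
plR -0.0059 0.0435
```

Call:
{"fn": "play_rows", "kwargs": {
  "targets": [
    [[-0.34, -2.43, -0.1, 0.05, 0], [-0.46, -2.42, -0.1, 0.05, 0], [-0.58, -2.39, -0.1, 0.051, 0], [-0.7, -2.35, -0.1, 0.05, 0], [-0.81, -2.32, -0.1, 0.05, 0], [-0.94, -2.27, -0.1, 0.05, 0], [-1.04, -2.23, -0.1, 0.05, 0], [-1.15, -2.17, -0.1, 0.051, 0], [-1.27, -2.1, -0.11, 0.05, 0], [-1.36, -2.05, -0.1, 0.05, 0], [-1.47, -1.97, -0.1, 0.05, 0], [-1.57, -1.89, -0.1, 0.05, 0], [-1.65, -1.82, -0.1, 0.051, 0], [-1.75, -1.72, -0.1, 0.05, 0], [-1.83, -1.64, -0.1, 0.05, 0], [-1.91, -1.55, -0.1, 0.05, 0], [-1.99, -1.44, -0.1, 0.05, 0], [-2.05, -1.35, -0.1, 0.051, 0], [-2.13, -1.24, -0.1, 0.05, 0], [-2.18, -1.13, -0.1, 0.05, 0]]
  ]
}}

```text
clock: 21.35
eef_pos: [0.5171, -0.282, 0.2261]
tool_rot: [-1.926, -2.48, -0.0]
force: [1.6, 0.4, 0.2]
opening: 0.0852
```

Call:
{"fn": "play_rows", "kwargs": {
  "targets": [
    [[-2.23, -1.02, -0.1, 0.05, 0], [-2.28, -0.91, -0.1, 0.05, 0], [-2.33, -0.8, -0.1, 0.051, 0], [-2.36, -0.67, -0.1, 0.05, 0], [0, 0, 0, 0, 0], [0, 0, 0, 0, 0]]
  ]
}}

```text
clock: 21.85
eef_pos: [0.4998, -0.3785, 0.2298]
tool_rot: [-2.163, -2.275, -0.0]
force: [-0.0, 1.1, 0.3]
opening: 0.0855
```

```bash
python3 s.py; python3 - <<'E'
from plan import *
import pickle
c=calibration('wrist');im=read_camera('wrist');cv2.imwrite('pics/w14.png',im[:,:,::-1]);pickle.dump(c,open('w14.pkl','wb'))
im=read_camera('scene');cv2.imwrite('pics/s14.png',cv2.resize(im[190:330,180:340,::-1],None,fx=4.2,fy=4.2,interpolation=cv2.INTER_CUBIC))
b=c2w(-.114,-.155,.127);print(b,proj(c,b),proj(c,c2w(-.114,-.18,.127)))
E
```

```text
21.85 [ 0.49983585 -0.37847286  0.22980795] 1.6213328565066822 [-0.00447255  1.13804014  0.3065073 ] [0.03940656 0.00258894 0.01427278] 0.08546160982965033
[ 0.50221046 -0.37771582  0.127     ] [281.64254293 208.73479942] [281.64921502 238.31735356]
```

View pics/w14.png

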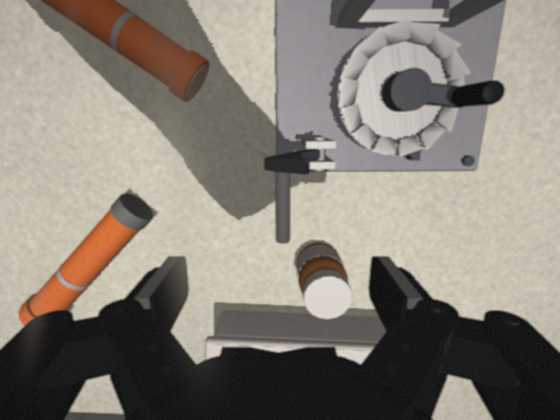

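View pics/s14.png

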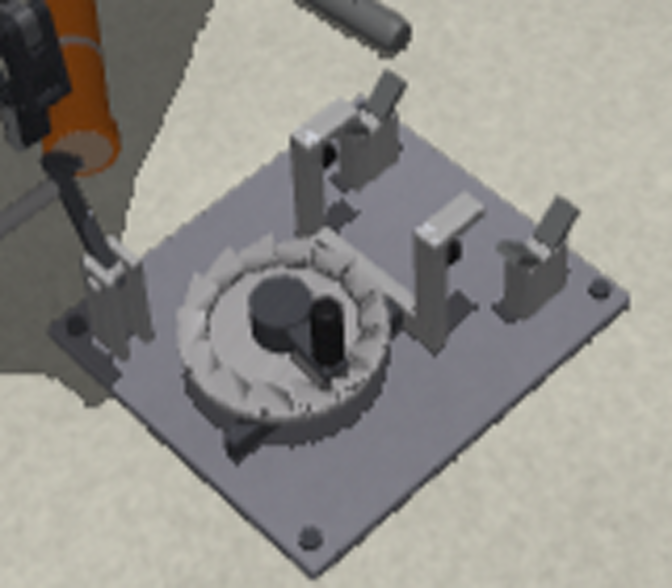

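Call:
{"fn": "play_rows", "kwargs": {
  "targets": [
    [[0, 0.24, 2, 0, 0], [0, 0, 3, 0, 0], [0, 0, 3, 0, 0], [0, 0, 1.8, 0, 0], [0, 0, 1, 0, 0], [0, 0, 0, 0, 0], [0, 0, 0, 0, 1], [0, 0, 0, 0, 1], [0, 0, 0, 0, 1], [0, 0, 0, 0, 1], [0, 0, 0, 0, 1], [0, 0, 0, 0, 1], [0, 0, 0, 0, 1], [0, 0, 0, 0, 1], [0, 0, 0, 0, 1]]
  ],
  "squeeze": 25
}}

```text
clock: 23.2
eef_pos: [0.503, -0.3781, 0.1239]
tool_rot: [2.163, 2.278, -0.001]
force: [-3.0, -0.1, 4.4]
opening: 0.0113
```

```bash
python3 s.py; python3 - <<'E'
from plan import *
cv2.imwrite('pics/w15.png',read_camera('wrist')[:,:,::-1])
p=np.array(state()['eef_pos'])
x=np.array([np.cos(A),np.sin(A)])
def bar(th): return .062*np.cos(th+.048),.075+.062*np.sin(th+.048)
b0=bar(2.1);pts=[];sp=psi()
for th in np.linspace(2.1,0.1,25)[1:]:
    b=bar(th);q=p[:2]+x*(b[0]-b0[0]);pts.append([q[0],q[1],p[2]+b[1]-b0[1],sp])
rows(pts,1)
E
```

```text
23.2 [ 0.50299965 -0.37805345  0.12391102] 1.6226484577313902 [-3.01517718 -0.08722132  4.40499477] [0.0032224  0.47174948 0.00091658] 0.011306125734729448
[[[np.float64(0.0), np.float64(0.44), np.float64(-0.26), np.float64(-0.0), 1], [np.float64(0.0), np.float64(0.47), np.float64(-0.23), np.float64(-0.0), 1], [np.float64(0.0), np.float64(0.48), np.float64(-0.19), np.float64(-0.0), 1], [np.float64(0.0), np.float64(0.5), np.float64(-0.14), np.float64(-0.0), 1], [np.float64(0.0), np.float64(0.5), np.float64(-0.1), np.float64(-0.0), 1], [np.float64(0.0), np.float64(0.52), np.float64(-0.07), np.float64(-0.0), 1], [np.float64(0.0), np.float64(0.51), np.float64(-0.01), np.float64(-0.0), 1], [np.float64(0.0), np.float64(0.52), np.float64(0.02), np.float64(-0.0), 1], [np.float64(0.0), np.float64(0.51), np.float64(0.07), np.float64(-0.0), 1], [np.float64(0.0), np.float64(0.5), np.float64(0.11), np.float64(-0.0), 1], [np.float64(0.0), np.float64(0.5), np.float64(0.15), np.float64(-0.0), 1], [np.float64(0.0), np.float64(0.48), np.float64(0.19), np.float64(-0.0), 1], [np.float64(0.0), np.float64
[... 218 characters left out ...]
np.float64(0.39), np.float64(0.34), np.float64(-0.0), 1], [np.float64(0.0), np.float64(0.36), np.float64(0.36), np.float64(-0.0), 1], [np.float64(0.0), np.float64(0.33), np.float64(0.4), np.float64(-0.0), 1], [np.float64(0.0), np.float64(0.29), np.float64(0.43), np.float64(-0.0), 1], [np.float64(0.0), np.float64(0.26), np.float64(0.45), np.float64(-0.0), 1], [np.float64(0.0), np.float64(0.22), np.float64(0.46), np.float64(-0.0), 1], [np.float64(0.0), np.float64(0.18), np.float64(0.49), np.float64(-0.0), 1], [np.float64(0.0), np.float64(0.14), np.float64(0.49), np.float64(-0.0), 1], [np.float64(0.0), np.float64(0.1), np.float64(0.51), np.float64(-0.0), 1]]]
end [ 0.5981 -0.3731  0.0811] 1.623
```

View pics/w15.png

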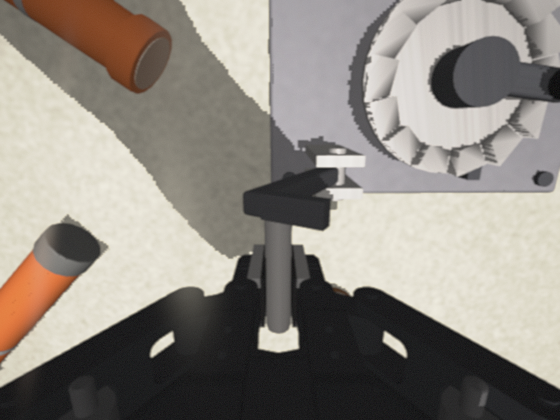

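Call:
{"fn": "play_rows", "kwargs": {
  "targets": [
    [[0, 0.44, -0.3, 0, 1], [0, 0.47, -0.25, 0, 1], [0, 0.48, -0.2, 0, 1], [0, 0.5, -0.16, 0, 1], [0, 0.5, -0.12, 0, 1], [0, 0.52, -0.07, 0, 1], [0, 0.51, -0.02, 0, 1], [0, 0.52, 0.02, 0, 1], [0, 0.51, 0.07, 0, 1], [0, 0.5, 0.11, 0, 1], [0, 0.5, 0.15, 0, 1], [0, 0.48, 0.19, 0, 1], [0, 0.46, 0.23, 0, 1]]
  ]
}}

```text
clock: 24.33
eef_pos: [0.5672, -0.3744, 0.1264]
tool_rot: [-2.163, -2.278, 0.0]
force: [-4.0, -1.7, -0.1]
opening: 0.0111
```

```bash
python3 s.py
```

```text
24.3333 [ 0.56724919 -0.37436547  0.1264307 ] 1.622867175629014 [-4.01553972 -1.65532983 -0.13457791] [-0.41859251  0.85977896  0.11073821] 0.011064677034322219
```

Call:
{"fn": "play_rows", "kwargs": {
  "targets": [
    [[0, 0.44, 0.27, 0, 1], [0, 0.42, 0.31, 0, 1], [0, 0.39, 0.34, 0, 1], [0, 0.36, 0.36, 0, 1], [0, 0.33, 0.4, 0, 1], [0, 0.29, 0.43, 0, 1], [0, 0.26, 0.45, 0, 1], [0, 0.22, 0.46, 0, 1], [0, 0.18, 0.49, 0, 1]]
  ]
}}

```text
clock: 25.08
eef_pos: [0.5959, -0.3728, 0.0913]
tool_rot: [-2.163, -2.278, -0.0]
force: [-1.7, -0.5, 3.4]
opening: 0.0105
```

```bash
python3 s.py
```

```text
25.0833 [ 0.59591852 -0.37280961  0.09129278] 1.6228814749368514 [-1.70232163 -0.46840685  3.44618868] [-0.03096909  0.72044561  0.03191092] 0.010527859588952146
```

Call:
{"fn": "play_rows", "kwargs": {
  "targets": [
    [[0, 0.12, 0.4, 0, 1], [0, 0.1, 0.4, 0, 1], [0, 0.05, 0.25, 0, 1], [0, 0, 0, 0, 1]]
  ]
}}

```text
clock: 25.42
eef_pos: [0.5982, -0.3726, 0.0806]
tool_rot: [-2.163, -2.278, 0.0]
force: [-2.2, -0.7, -1.4]
opening: 0.0109
```

```bash
python3 s.py; python3 - <<'E'
from plan import *
cv2.imwrite('pics/w16.png',read_camera('wrist')[:,:,::-1])
E
```

```text
25.4167 [ 0.59822507 -0.37263869  0.08060507] 1.6227456510182345 [-2.19893079 -0.70205128 -1.39075549] [-0.19387343  0.38080763  0.01229051] 0.010929261477410367
```

View pics/w16.png

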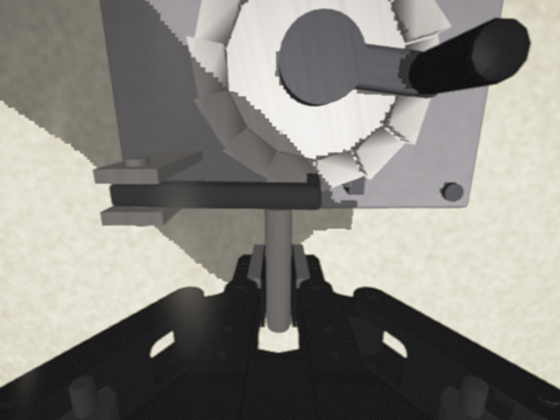

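Call:
{"fn": "play_rows", "kwargs": {
  "targets": [
    [[0, 0.02, 0.2, 0, 1], [0, 0.02, 0.2, 0, 1], [0, 0, 0, 0, 1]]
  ]
}}

```text
clock: 25.72
eef_pos: [0.5986, -0.3727, 0.0769]
tool_rot: [-2.163, -2.278, 0.0]
force: [-2.3, -0.3, 1.2]
opening: 0.0106
```

```bash
python3 s.py
```

```text
25.7167 [ 0.59863728 -0.37267073  0.07687161] 1.622767088478657 [-2.28189342 -0.29881322  1.17630674] [-0.02042718  0.68982092 -0.05298018] 0.010561193428361842
```

Call:
{"fn": "play_rows", "kwargs": {
  "targets": [
    [[0, 0, 0.1, 0, 1], [0, 0, 0.05, 0, 1], [0, 0, 0, 0, 1], [0, 0, 0, 0, 0.6], [0, 0, 0, 0, 0], [0, 0, 0, 0, 0], [0, 0, 0, 0, 0], [0, 0, 0, 0, 0], [0, 0, 0, 0, 0], [0, 0, 0, 0, 0], [0, 0, 0, 0, 0], [0, 0, -2, 0, 0], [0, 0, -3, 0, 0], [0, 0, -3.5, 0, 0], [0, 0, -3.5, 0, 0], [0, 0, -2, 0, 0], [0, 0, 0, 0, 0]]
  ]
}}

```text
clock: 27.13
eef_pos: [0.6004, -0.3742, 0.2225]
tool_rot: [2.157, 2.272, 0.0]
force: [0.3, -0.7, 0.0]
opening: 0.0855
```

```bash
python3 s.py; python3 - <<'E'
from plan import *
import pickle
c=calibration('wrist');im=read_camera('wrist');cv2.imwrite('pics/w17.png',im[:,:,::-1])
im=read_camera('scene');cv2.imwrite('pics/s17.png',im[:,:,::-1]);cv2.imwrite('pics/s17c.png',cv2.resize(im[190:330,180:340,::-1],None,fx=4.2,fy=4.2,interpolation=cv2.INTER_CUBIC))
E
```

```text
27.1333 [ 0.60042976 -0.37424847  0.22251813] 1.622765156785413 [ 0.27856171 -0.74236212  0.04916626] [ 0.03197138 -0.00222256 -0.04568233] 0.08547168027534405
```

View pics/w17.png

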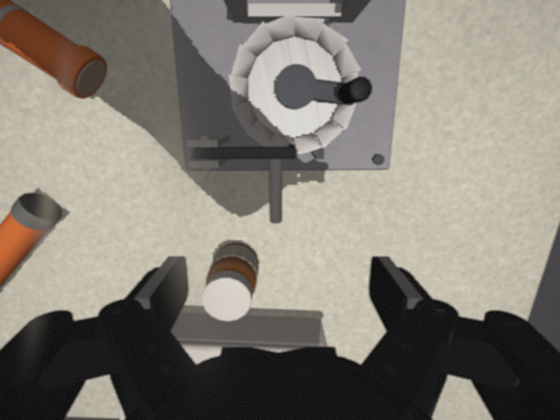

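View pics/s17c.png

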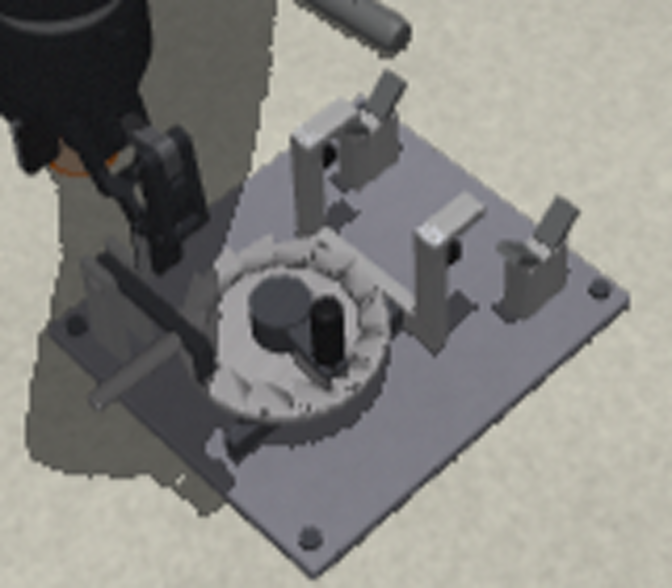

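View pics/s17.png

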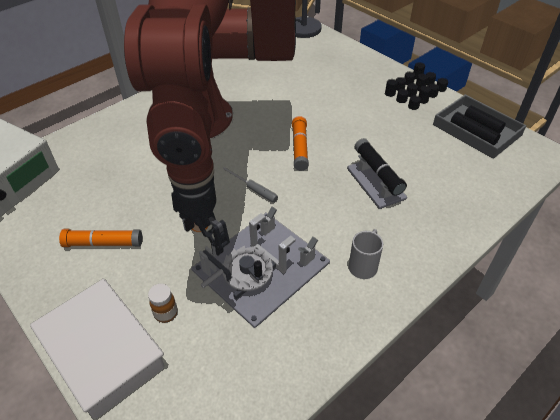

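```bash
python3 - <<'E'
from station import *
print(hand_in())
E
```

```text
the job is handed in; nothing more can be done
None
```

The job is done in the order asked and was handed in at about 27 s of the 72 s allowed.

1. **Pawl up:** I lifted it by its side bar past the balance point and it stayed up on its own.
2. **Wheel back:** I turned it by the crank until the handle met the stop. The wheel read about 1.36 rad, against a stop at 1.35, with about 11 N opposing.
3. **Barrel moved:** I lifted it straight up and lowered it gently into the rest. The force reading changed by about 9 N as it touched down.
4. **Pawl down:** I gripped the bar again and lowered it to about 0.03 rad by hand height. That is between the teeth, not standing on a tip. Then I let go and withdrew.

**Last checks:**
- The final pictures show the pawl down, the jaw still open and the crank where I left it.
- The barrel lies in both vees. A wrist view just after placing put its middle within about 1 mm of the rest's centre.
- The mug, jar and screwdriver look unmoved; I judged this by eye in the final scene picture and did not measure it.
- The tool ended in the air, reading under 1 N.

**Disagreements:** separate camera estimates of positions differed by 1 to 3 mm (one crank-top height by about 14 mm), and the self-centring grips and vees took up the small offsets. The arm pulled against the handle and the pawl bar with up to about 20 N, because my arcs were 1 to 2 mm off. I corrected that as I went, and the wrist readings I took were far below the limit. No check failed.

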